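# Load the battery pack under the bridge of a drive base

### The arm

A 6-joint arm with a two-finger parallel gripper is mounted at the origin on the work surface. World frame = base frame: x ahead of the robot, y to its left, z up, the work surface at z = 0. Lengths are in m, angles in rad, forces in N, time in s.
With the tool pointing down it reaches from about 0.3 to 0.775 m from the base axis. Payload 14.6 kg.
Tool frame: the origin (TCP) lies at the very end of the fingers, on their centre line; the grasp point (between the pads) lies robot.tcp_to_grasp behind it (robot.tcp_to_grasp is the distance from the TCP to the grasp point, in m); z points along the fingers, y is the direction in which the jaws open and shut (so a half turn about z gives the same grasp; the last joint's range is limited). The gripper opens to 94 mm and grips with 3 to 60 N. Pads are 16 mm wide; open, the fingers measure 119 mm over their backs; the gripper's body (75 mm by 177 mm) begins 78 mm behind the grasp point.
Start: joints at [1.265, 0.3, 1.521, -0, 1.321, -0.067], TCP at [0.13, 0.534, 0.171] pointing down, gripper open.
Joint ranges: [-3.03, 3.03], [-0.79, 2.21], [0.23, 2.52], [-1.04, 4.18], [0, 3.07], [-2.55, 2.55]. Speed limits (rad/s): [2.22, 2.22, 2.57, 3.14, 3.14, 3.14].

### API

Orientations are given as a unit quaternion [w, x, y, z].
In Python, from rig import robot gives the robot as it stands. The module is installed in compiled form; this text tells all that it offers.
- The arm moves only by the tool carry_out, never from a script. Its argument "targets" is a list that holds one entry, the list of rows, each a list of 5 numbers: the shift along the world's x, y, z in cm, then the turn about the world's z in degrees, then the opening, from 0 (shut) to 1 (fully open). A call has 1 to 20 rows; each row is the pose to reach, as a shift and turn from the pose commanded when the call began; what a row does not reach only later rows make up. A row lasts 1/12 s, in which the tool goes at most 41.7 mm and 7.16 degrees, less where a joint would pass 70% of its speed; a pose out of reach is approached as far as the arm can. A call with a gripper value outside its range is refused whole. The fingers move at their own pace and stop on an object; the grip force is fixed at half the most. Time passes only in rows, so rows that repeat a pose let the fingers close. It gives the time, the measured TCP pose, the force and the opening at its end, in the units of the state.
- robot.observe(): the state, without advancing time (a new reading comes with each control period).
- robot.read_camera(name): name is "side" or "top" or "wrist"; returns the picture (480x640x3 uint8, red, green, blue); there is no depth.
- robot.camera_params(name): a dict with "fx", "fy", "cx", "cy" (pixels), "xyz" and "attitude" of the camera in the world. Camera axes: x right, y down, z forward; pixel columns grow to the right and rows downward; lengths in m; the calibration is good to about 2 mm. A picture is of the moment at which its call begins: read the wrist's pose just before it. camera_params takes no time and is no camera call; for the wrist camera it gives the pose at the moment of the call.
- robot.job_done(): hands the job in, once; it reports no verdict.
Trained networks look in the newest picture that a camera, given by its name, has taken for a name from the list of things; names that differ only in an ending like _2 or _b are one class to them, and where a whole thing is asked for, a point or a joint stands for the part that bears it (a point fixed in the world has none). Each returns a list of dicts, best first, with "conf" (0 to 1); they miss things now and then, are a little off and sometimes report something else, mostly with a low value. They report only what shows in the picture. A call takes as long as a camera call. They do not tell look-alikes from the thing itself.
- robot.search_frame(target, camera): "position" ([x, y, z] in m, in the coordinates of the camera as it stood for that picture, good to about 4 mm: the middle of the surface that is visible of it).
- robot.outline_of(target, camera): "region" (480x640 bool, what is visible of it).
- robot.mark_of(target, camera): "position" ([x, y, z] in m, in the coordinates of the camera as it stood for that picture, good to about 4 mm: a listed point, or the origin of a listed thing).
The state is a dict: "time": time; "joint_positions": joint angles; "dq": joint speeds; "joint_torque": joint torques, N m; "ee_pos": TCP position; "tcp_rot": TCP orientation; "ft_force": force on the tool from outside, world axes, zero at the start; "wrist_torque": the same for the moment, N m; "opening": opening from 0.0 (shut) to 1.0 (fully open).
Only numpy, scipy, OpenCV 4.12 (cv2) and the standard library are available. Lean on these libraries where they do the work, as an engineer would, in place of code of your own. Each camera call takes 0.05 s, during which the arm holds its last target.

### The job

Load the charged battery pack (green grip tab) into the battery bay of the small drive base: tip it nose-down to get its nose in under the red bridge against the sprung contact, then level it so that it lies flat on the bay floor, fully home in front of the red tail wall, and let go. Leave the spent pack (red tab) and the other things on the bench where they are.

Things in the scene. Friction and masses are not known exactly. Their poses are not given: they have to be found in the camera images.
- pack_center (a point): Centre of the charged battery pack's case, half-way up (20 mm above its underside). Grey case 150 mm long (x) by 56 mm wide (y) by 40 mm high (z), about 0.45 kg, with a GREEN grip tab on top and a green band near its tail. Nose (copper contacts) at its -x end, tail at +x, z up. At the start it lies level on the bench, nose roughly towards the robot.
- pack_tab (a point): Centre of the charged pack's green grip tab, an upright slab 44 mm long (pack x) by 16 mm thick (y) by 36 mm high, standing on the case top; 25 mm to the tail side (+x) of pack_center and 38 mm above it. Same axes as the pack.
- pack_nose (a point): Middle of the nose end face of the charged pack, 75 mm from pack_center along the pack's -x; same axes.
- chassis: Drive base, aluminium on four black wheels, 280 by 230 mm, fixed. Origin at bench height under the home place of the loaded pack. The bay runs along its x: floor 25 mm above the bench, 68 mm wide, side walls 40 mm high above the floor. The loaded pack has its nose at -x. Wheels reach 84 mm above the bench at y = +-88 to 114 mm; between side walls and wheels nothing is over 56 mm above the bench.
- bridge_lip (a point): Middle of the lower edge where the red bridge (a roof over the nose end of the bay) begins: chassis x = -27 mm, 74 mm above the bay floor. From here the bridge runs to x = -113 mm; its sides are closed, it is 3 mm thick and carries a black controller, 8 mm high. Same axes as the chassis.
- tail_wall (a point): Middle of the top edge of the red tail wall's inner face: chassis x = +76 mm, 70 mm above the bay floor, wall 6 mm thick. The opening between bridge lip and tail wall is 103 mm long, shorter than the pack. The loaded pack's tail rests against this face. Same axes as the chassis.
- contact (a joint): Sprung contact block under the bridge, 54 mm wide, from 3 to 55 mm above the bay floor. Value: how far it is pushed towards the chassis' -x, 0 to 0.024 m. At 0 its face stands at chassis x = -63 mm, 139 mm from the tail wall; it pushes back with 1.5 N at 0, 5 N at 12 mm, 9 N at 24 mm. About 0.011 with the pack home.
- spent_center (a point): Centre of the spent pack's case: the same shape as the charged pack, but with a RED band and grip tab. Leave it.
- cup: White cup, 84 mm wide, 110 mm high; origin at the centre of its underside. Bystander.
- drink: Yellow drink bottle with orange cap, 66 mm wide, 200 mm high; origin at the centre of its underside. Bystander.
- driver: Red-handled screwdriver lying on the bench. Bystander.
- wrench: Steel wrench lying on the bench. Bystander.
Mind the look-alikes: they are no part of the job. What is shaped like the part that bears pack_center but black or purple is not meant.

How it is judged:
By the outcome, as a careful person would: the job done as asked, in the order asked, and still so for the second after the job is handed in, with the robot touching nothing.
It also fails if it takes over 51 s, if anything falls off the work surface, if the arm or the gripper's body presses on something with over 40 N, if the wrist force passes 120 N, or if a joint passes its speed limit or range.

## Working session

There is one attempt and no reset: what is moved stays moved. The work goes in short steps, Python scripts to look and compute and a tool call to move; the robot and the scene stay as the last step left them, time stands still between calls to the robot, and variables do not carry over. Pictures are saved under pics/ and viewed, and the job is handed in when it is done.

Besides the shell and the picture viewer there is one more tool, called after "Request:" in YAML: its name, and indented under it one key for each argument. carry_out: Moves the arm, as the interface text tells. Its arguments: {"type":"object","properties":{"targets":{"type":"array","items":{"type":"array","items":{"type":"array","items":{"type":"number"}}}}},"required":["targets"]}

```bash
mkdir -p pics
cat > h.py <<'E'
from rig import robot
import numpy as np, cv2
from scipy.spatial.transform import Rotation as R
def cam(n):
    p=robot.camera_params(n); a=np.array(p["attitude"],float)
    M=a if a.shape==(3,3) else R.from_quat(a,scalar_first=True).as_matrix()
    return p,M,np.array(p["xyz"])
def w(pos,n):
    p,M,t=cam(n); return M@np.array(pos)+t
def px(P,n):
    p,M,t=cam(n); c=M.T@(np.array(P)-t); return np.array([p["fx"]*c[0]/c[2]+p["cx"],p["fy"]*c[1]/c[2]+p["cy"]])
def ray(u,v,n,z):
    p,M,t=cam(n); d=M@np.array([(u-p["cx"])/p["fx"],(v-p["cy"])/p["fy"],1]); return t+d*(z-t[2])/d[2]
def snap(n,f):
    im=robot.read_camera(n); cv2.imwrite("pics/"+f,im[:,:,::-1]); return im
E
python3 - <<'E'
from h import *
print(robot.observe(), robot.tcp_to_grasp)
for c in ["top","side","wrist"]:
    print(c,robot.camera_params(c))
    snap(c,c+"0.png")
for c in ["top","side"]:
  for t in ["pack_center","pack_tab","pack_nose","chassis","bridge_lip","tail_wall","spent_center","cup","drink"]:
    print(c,t,[(round(d["conf"],2),w(d["position"],c).round(3).tolist(),px(w(d["position"],c),c).round().tolist()) for d in robot.mark_of(t,c)])
print(robot.observe()["time"])
E
```

```text
{'time': 0.0, 'joint_positions': array([ 1.26539635e+00,  3.00501406e-01,  1.52159475e+00, -1.49292294e-05,
        1.32069127e+00, -6.66322586e-02]), 'dq': array([-0.0001079 , -0.00165669,  0.00010084, -0.00042653,  0.00178203,
       -0.00011266]), 'joint_torque': array([-1.57891176e-03, -5.31804407e+01, -3.52748144e+01,  7.07406714e-02,
        2.44121114e-02, -7.84901999e-05]), 'ee_pos': array([0.13000937, 0.53409556, 0.17016395]), 'tcp_rot': array([-1.03377182e-04,  1.19098612e-01,  9.92882251e-01, -5.88417838e-04]), 'ft_force': array([ 0.82803906, -0.12986583, -0.45063319]), 'wrist_torque': array([ 0.01186779, -0.01391665,  0.00895268]), 'opening': 1.0024005741304525} 0.0188
top {'fx': 476.01979443033736, 'fy': 476.01979443033736, 'cx': 313.0260171484265, 'cy': 243.0513056159188, 'xyz': array([0.38378055, 0.06458737, 1.48815082]), 'attitude': array([ 0.03002185, -0.7011337 ,  0.71190046, -0.02660752])}
side {'fx': 530.7101243973921, 'fy': 530.7101243973921, 'cx': 316.52324484848, 'cy': 243.70941741301877, 'xyz': array([0.21083648, 1.21408876, 0.78248618]), 'attitude': array([ 0
[... 1743 characters left out ...]
, [0.307, -0.374, 0.017], [389.0, 212.0]), (0.63, [0.357, -0.23, 0.016], [368.0, 230.0]), (0.58, [0.462, -0.187, 0.018], [332.0, 232.0]), (0.52, [0.5, 0.189, 0.089], [286.0, 275.0])]
side chassis [(0.82, [0.521, 0.191, -0.005], [278.0, 306.0])]
side bridge_lip [(0.88, [0.495, 0.193, 0.092], [288.0, 275.0])]
side tail_wall [(0.72, [0.598, 0.184, 0.095], [248.0, 266.0])]
side spent_center [(0.62, [0.536, -0.336, 0.017], [319.0, 208.0]), (0.21, [0.6, 0.182, 0.093], [247.0, 266.0])]
side cup [(0.76, [0.704, -0.359, -0.004], [272.0, 205.0]), (0.22, [0.481, 0.427, 0.001], [264.0, 372.0]), (0.19, [0.497, 0.189, 0.092], [287.0, 274.0])]
side drink [(0.81, [0.645, 0.48, -0.003], [180.0, 377.0])]
1.05
```

View pics/top0.png

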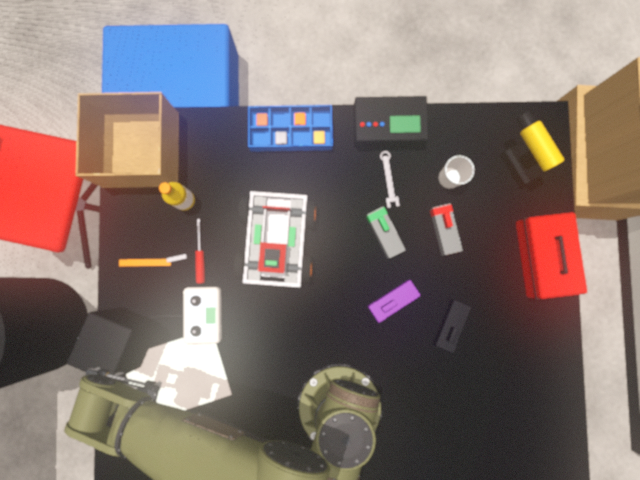

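View pics/side0.png

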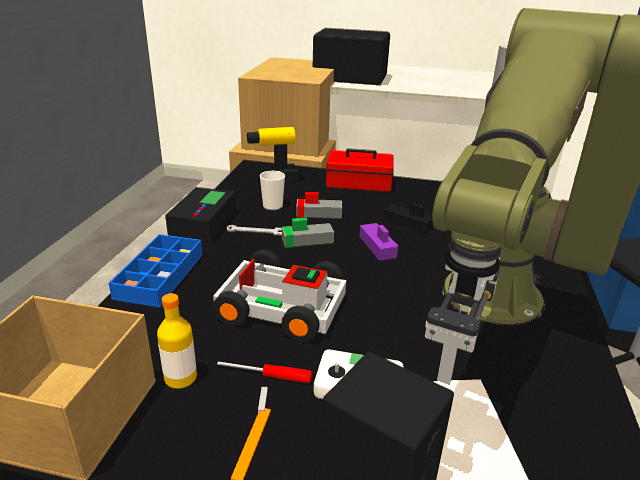

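```bash
python3 -c "
import cv2
a=cv2.imread('pics/top0.png')[190:360,340:490]; b=cv2.imread('pics/side0.png')[190:270,270:440]
cv2.imwrite('pics/crop0.png',cv2.resize(a,None,fx=3.5,fy=3.5,interpolation=3))
cv2.imwrite('pics/crop1.png',cv2.resize(b,None,fx=4,fy=4,interpolation=3))"
```

```text
(no output)
```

View pics/crop0.png

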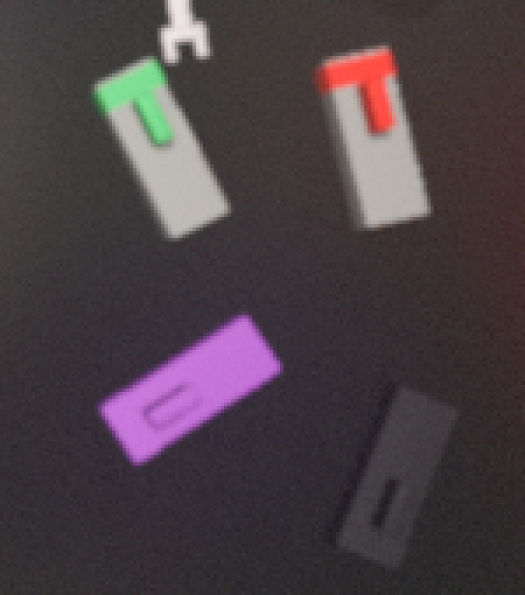

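View pics/crop1.png

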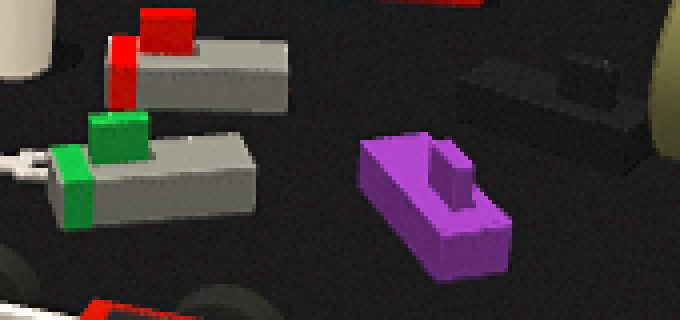

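Run:
```python
from h import *
for t in ["pack_center","chassis"]:
    for d in robot.outline_of(t,"top")[:4]:
        m=d["region"].astype(np.uint8); ys,xs=np.nonzero(m)
        r=cv2.minAreaRect(cv2.findContours(m,0,2)[0][0] if m.any() else None)
        b=cv2.boxPoints(r)
        print(t,round(d["conf"],2),len(xs),r, [ray(u,v,"top",0.04).round(3)[:2].tolist() for u,v in b])
print(robot.observe()["time"])
im=robot.read_camera("top")
cv2.imwrite('pics/chas.png',cv2.resize(im[180:300,230:330,::-1],None,fx=5,fy=5,interpolation=3))
```

```text
pack_center 0.84 1003 ((452.10345458984375, 325.74139404296875), (21.540660858154297, 48.46648406982422), 21.801410675048828) [[0.19, -0.285], [0.324, -0.343], [0.299, -0.403], [0.166, -0.343]]
pack_center 0.78 1014 ((385.7000732421875, 232.9000244140625), (49.64070510864258, 21.0190372467041), 63.43495178222656) [[0.583, -0.09], [0.611, -0.149], [0.473, -0.213], [0.446, -0.155]]
pack_center 0.74 1000 ((394.1546936035156, 300.9647521972656), (20.600820541381836, 50.390689849853516), 57.17145919799805) [[0.307, -0.091], [0.387, -0.221], [0.335, -0.253], [0.255, -0.123]]
chassis 0.58 6140 ((274.93145751953125, 239.71876525878906), (76.9799575805664, 92.53372955322266), 4.2678937911987305) [[0.382, 0.315], [0.665, 0.293], [0.644, 0.057], [0.361, 0.082]]
1.15
```

View pics/chas.png

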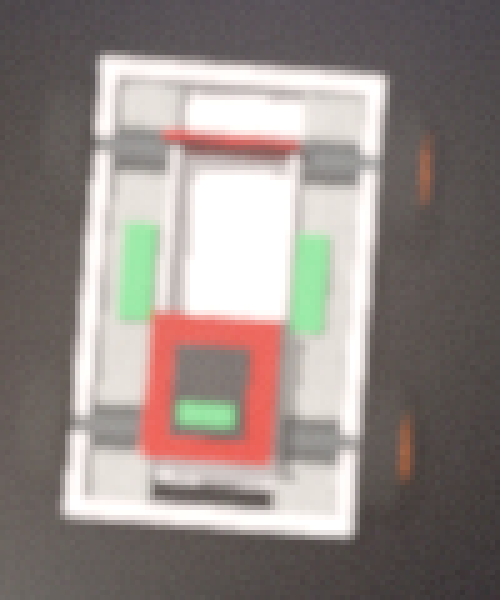

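Request:
carry_out:
  targets:
    - [[0, 0, 8, 0, 1], [0, 0, 8, 0, 1], [3, -4, 8, 3, 1], [5, -8, 8, 6, 1], [8, -12, 8, 9, 1], [10, -16, 8, 12, 1], [13, -20, 8, 15, 1], [15, -24, 8, 18, 1], [18, -28, 8, 21, 1], [20, -32, 8, 24, 1], [23, -36, 8, 27, 1], [25, -40, 8, 30, 1], [28, -44, 8, 33, 1], [30, -48, 8, 36, 1], [33, -52, 8, 39, 1], [35, -56, 8, 42, 1], [38, -60, 8, 42, 1], [40, -64, 8, 42, 1], [42, -67, 8, 42, 1], [42, -67, 8, 42, 1]]

```text
time: 2.87
ee_pos: [0.529, -0.1026, 0.2508]
tcp_rot: [0.0, -0.244, 0.97, -0.0]
ft_force: [0.5, 1.2, 0.5]
opening: 1.002
```

Run:
```python
from h import *
o=robot.observe(); print(o["ee_pos"],R.from_quat(o["tcp_rot"],scalar_first=True).as_matrix()[:2,:2].round(3))
im=snap("wrist","w1.png")
for t in ["pack_center","pack_tab","pack_nose"]:
    print(t,[(round(d["conf"],2),w(d["position"],"wrist").round(4).tolist()) for d in robot.mark_of(t,"wrist")])
d=robot.outline_of("pack_tab","wrist")
# green mask
hsv=cv2.cvtColor(im,cv2.COLOR_RGB2HSV); m=cv2.inRange(hsv,(45,90,60),(85,255,255))
print(m.sum()/255)
```

```text
[ 0.52904189 -0.10260542  0.25078598] [[-0.88  -0.474]
 [-0.474  0.88 ]]
pack_center [(0.76, [0.5269, -0.1512, 0.0155])]
pack_tab [(0.66, [0.5527, -0.143, 0.0577])]
pack_nose [(0.69, [0.4586, -0.182, 0.0195])]
1742.0
```

View pics/w1.png

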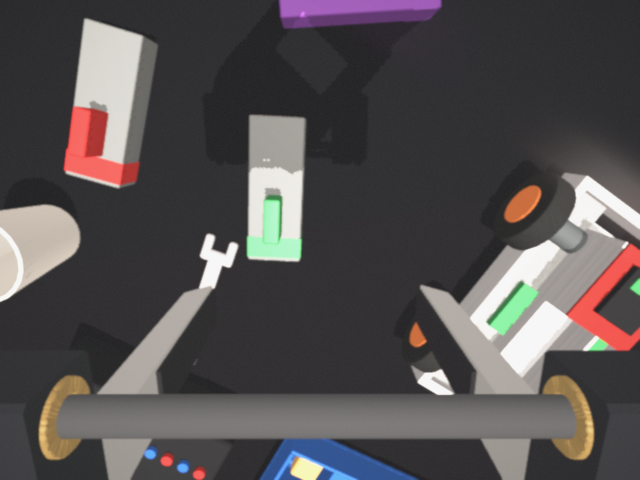

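Run:
```python
from h import *
im=cv2.imread('pics/w1.png')
cv2.imwrite('pics/w1c.png',cv2.resize(im[100:280,220:330],None,fx=3.3,fy=3.3,interpolation=2)[:600])
for u,v,z in [(250,116,.04),(305,118,.04),(300,260,.04),(248,257,.04),(264,197,.076),(281,199,.076)]:
    print(u,v,ray(u,v,"wrist",z).round(4))
```

```text
250 116 [ 0.4741 -0.2022  0.04  ]
305 118 [ 0.4501 -0.1535  0.04  ]
300 260 [ 0.5823 -0.0899  0.04  ]
248 257 [ 0.6059 -0.1409  0.04  ]
264 197 [ 0.5327 -0.153   0.076 ]
281 199 [ 0.5267 -0.1379  0.076 ]
```

View pics/w1c.png

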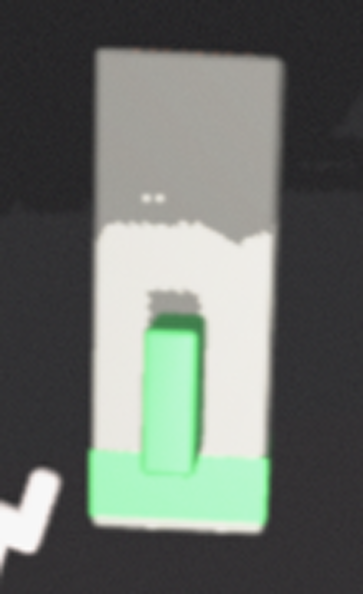

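Request:
carry_out:
  targets:
    - [[3, -3, -3, -2.7, 1], [3, -3, -7, -2.7, 1], [3, -3, -11, -2.7, 1], [3, -3, -14, -2.7, 1], [3, -3, -17, -2.7, 1], [3, -3, -19, -2.7, 1], [3, -3, -20.2, -2.7, 1], [3, -3, -20.2, -2.7, 1]]

```text
time: 3.78
ee_pos: [0.5573, -0.1291, 0.0472]
tcp_rot: [-0.001, -0.222, 0.975, 0.001]
ft_force: [0.8, -0.5, -1.1]
opening: 0.997
```

Run:
```python
from h import *
print(robot.observe()["ee_pos"])
snap("wrist","w2.png"); im=snap("side","s2.png")
cv2.imwrite('pics/s2c.png',cv2.resize(im[130:280,220:400,::-1],None,fx=4,fy=4,interpolation=2))
```

```text
[ 0.55729311 -0.12908742  0.04717293]
```

View pics/w2.png

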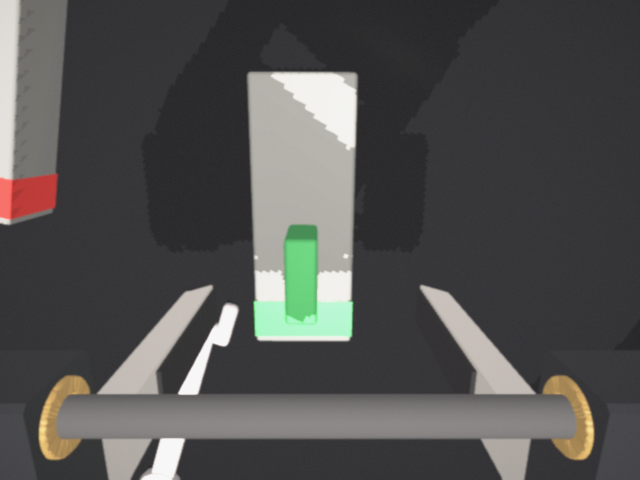

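View pics/s2c.png

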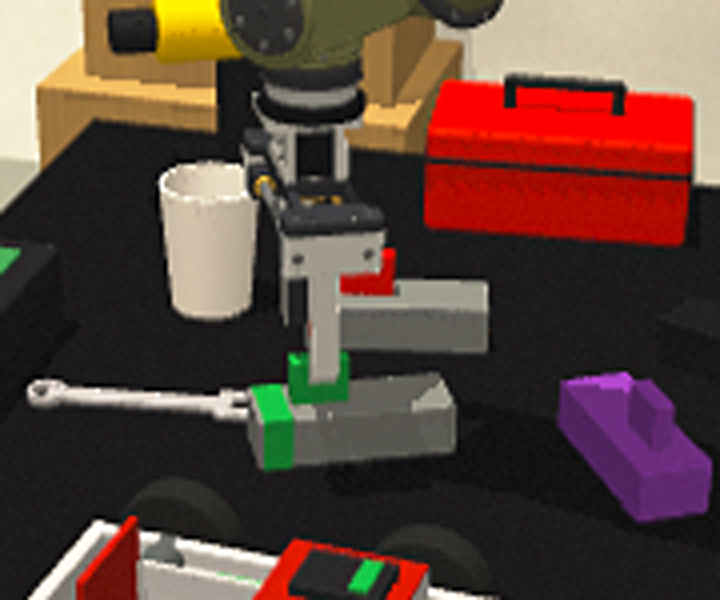

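Request:
carry_out:
  targets:
    - [[0.1, -0.2, 0, 0, 1], [0.1, -0.2, 0, 0, 1], [0.1, -0.2, 0, 0, 1]]

```text
time: 4.13
ee_pos: [0.5599, -0.1327, 0.0499]
tcp_rot: [0.001, -0.222, 0.975, -0.0]
ft_force: [-0.9, 0.2, 0.3]
opening: 1.0
```

Run:
```python
from h import *
o=robot.observe(); print(o["ee_pos"],o["joint_positions"])
im=snap("wrist","w3.png")
cv2.imwrite('pics/w3c.png',im[180:360,180:440,::-1])
```

```text
[ 0.55993764 -0.13268886  0.04992577] [-2.96310999e-01  4.78627482e-01  1.57097170e+00 -2.91195335e-05
  1.09010742e+00 -2.31411282e+00]
```

View pics/w3c.png

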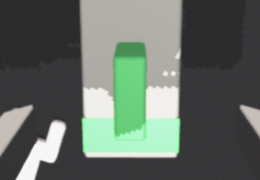

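Request:
carry_out:
  targets:
    - [[0.1, -0.2, -0.2, 0, 1], [0.1, -0.2, -0.2, 0, 0], [0.1, -0.2, -0.2, 0, 0], [0.1, -0.2, -0.2, 0, 0], [0.1, -0.2, -0.2, 0, 0], [0.1, -0.2, -0.2, 0, 0], [0.1, -0.2, -0.2, 0, 0], [0.1, -0.2, -0.2, 0, 0], [0.1, -0.2, 1, 0, 0], [0.1, -0.2, 3, 0, 0], [0.1, -0.2, 6, 0, 0], [0.1, -0.2, 6, 0, 0], [0.1, -0.2, 6, 0, 0]]

```text
time: 5.27
ee_pos: [0.5613, -0.1347, 0.111]
tcp_rot: [0.002, -0.222, 0.975, -0.001]
ft_force: [-0.1, -0.5, -0.3]
opening: 0.184
```

Run:
```python
from h import *
o=robot.observe(); print(o["ee_pos"],o["ft_force"],o["opening"])
im=snap("side","s3.png")
cv2.imwrite('pics/s3c.png',cv2.resize(im[130:280,220:400,::-1],None,fx=4,fy=4,interpolation=2))
```

```text
[ 0.56125105 -0.13470437  0.1110048 ] [-0.0610582  -0.52204877 -0.33822857] 0.18414340749741445
```

View pics/s3c.png

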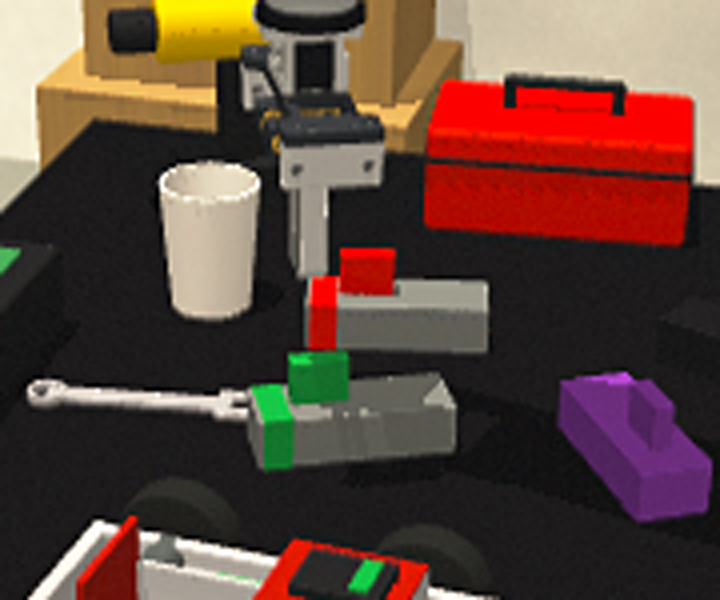

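Request:
carry_out:
  targets:
    - [[0, 0, 0, 0, 0.5], [0, 0, 0, 0, 0.5], [0, 0, 0, 0, 0.5], [0, 0, 0, 0, 0.5], [0, 0, -3, 0, 0.5], [0, 0, -6.2, 0, 0.5], [0, 0, -6.2, 0, 0], [0, 0, -6.2, 0, 0], [0, 0, -6.2, 0, 0], [0, 0, -6.2, 0, 0], [0, 0, -6.2, 0, 0], [0, 0, -6.2, 0, 0], [0, 0, -6.2, 0, 0], [0, 0, -6.2, 0, 0], [0, 0, -6.2, 0, 0], [0, 0, -6.2, 0, 0]]

```text
time: 6.65
ee_pos: [0.5604, -0.1345, 0.0468]
tcp_rot: [0.0, -0.222, 0.975, -0.0]
ft_force: [0.6, -0.5, 0.2]
opening: 0.004
```

Request:
carry_out:
  targets:
    - [[0, 0, 0, 0, 0], [0, 0, 0, 0, 0], [0, 0, 2, 0, 0], [0, 0, 4, 0, 0], [0, 0, 6, 0, 0], [0, 0, 7, 0, 0], [0, 0, 7, 0, 0]]

```text
time: 7.23
ee_pos: [0.5614, -0.1347, 0.1189]
tcp_rot: [0.002, -0.222, 0.975, -0.001]
ft_force: [-0.1, -0.1, -0.1]
opening: 0.007
```

Run:
```python
from h import *
o=robot.observe(); print(o["ee_pos"],o["ft_force"],o["opening"])
im=snap("side","s4.png")
cv2.imwrite('pics/s4c.png',cv2.resize(im[130:280,220:400,::-1],None,fx=4,fy=4,interpolation=2))
```

```text
[ 0.56135211 -0.13474579  0.11888997] [-0.10325812 -0.11382655 -0.05752398] 0.006907770847645161
```

View pics/s4c.png

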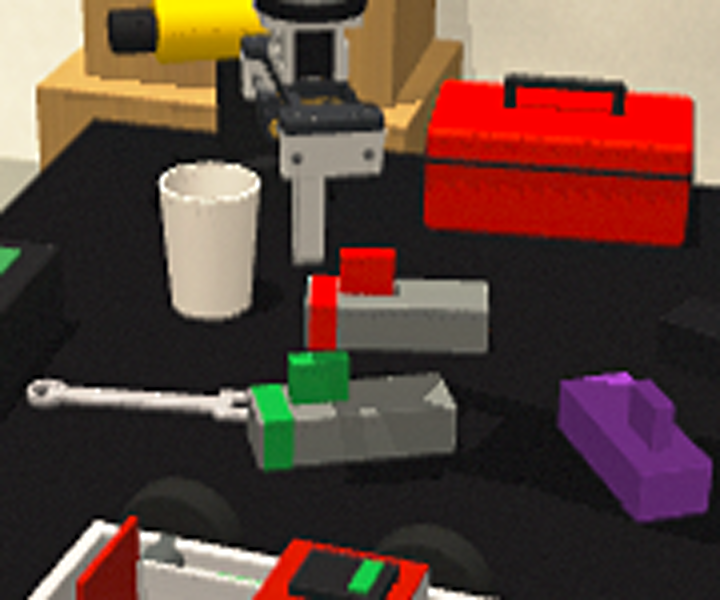

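Run:
```python
from h import *
o=robot.observe(); P=o["ee_pos"]; print(P)
for n in ["side","wrist","top"]: print(n,px(P,n).round(1),px([0.556,-.134,.058],n).round(1))
snap("wrist","w5.png")
for t in ["pack_center","pack_tab","pack_nose"]:
  for n in ["wrist","side"]:
    print(t,n,[(round(d["conf"],2),w(d["position"],n).round(4).tolist()) for d in robot.mark_of(t,n)])
```

```text
[ 0.56067835 -0.13454689  0.11712803]
side [296.3 205.3] [297.6 223.7]
wrist [314.8 280.6] [318.8 245.7]
top [383.4 219. ] [380.4 223.1]
pack_center wrist [(0.83, [0.526, -0.1509, 0.0175])]
pack_center side [(0.97, [0.5337, -0.1451, 0.015]), (0.8, [0.2416, -0.3424, 0.0151]), (0.74, [0.321, -0.1702, 0.02])]
pack_tab wrist [(0.8, [0.548, -0.142, 0.0572])]
pack_tab side [(0.63, [0.3062, -0.1465, 0.0547]), (0.61, [0.5508, -0.1373, 0.053]), (0.59, [0.2228, -0.3333, 0.061])]
pack_nose wrist [(0.66, [0.4616, -0.1808, 0.0145]), (0.64, [0.5496, -0.1431, 0.058])]
pack_nose side [(0.71, [0.3082, -0.3749, 0.0187]), (0.66, [0.4635, -0.1845, 0.015]), (0.56, [0.3552, -0.2312, 0.0137])]
```

View pics/w5.png

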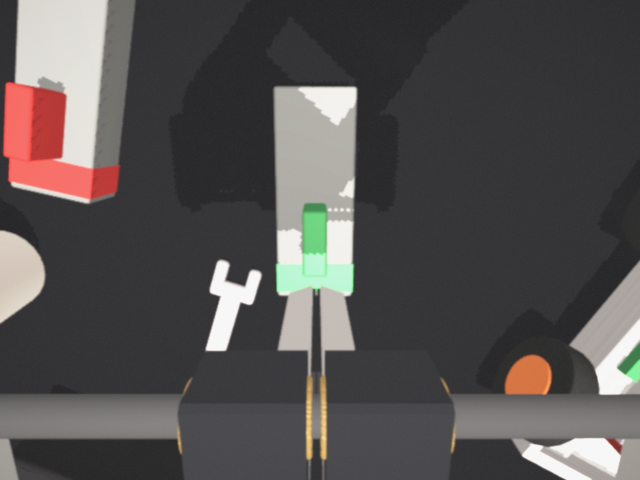

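Run:
```python
from h import *
im=cv2.imread('pics/w5.png'); cv2.imwrite('pics/w5c.png',cv2.resize(im[180:300,250:380],None,fx=4.5,fy=4.5,interpolation=2))
for u,v,z in [(315,277,.076),(315,212,.076),(315,204,.04),(316,294,.04),(315,87,.04)]: print(u,v,ray(u,v,"wrist",z).round(4))
print(cam("wrist")[1].round(3), cam("wrist")[2])
```

```text
315 277 [ 0.5709 -0.1292  0.076 ]
315 212 [ 0.5321 -0.1477  0.076 ]
315 204 [ 0.5328 -0.1475  0.04  ]
316 294 [ 0.5943 -0.1173  0.04  ]
315 87 [ 0.4624 -0.181   0.04  ]
[[-0.431  0.871  0.237]
 [ 0.902  0.416  0.114]
 [ 0.     0.263 -0.965]] [ 0.4904542  -0.16705933  0.3292574 ]
```

View pics/w5c.png

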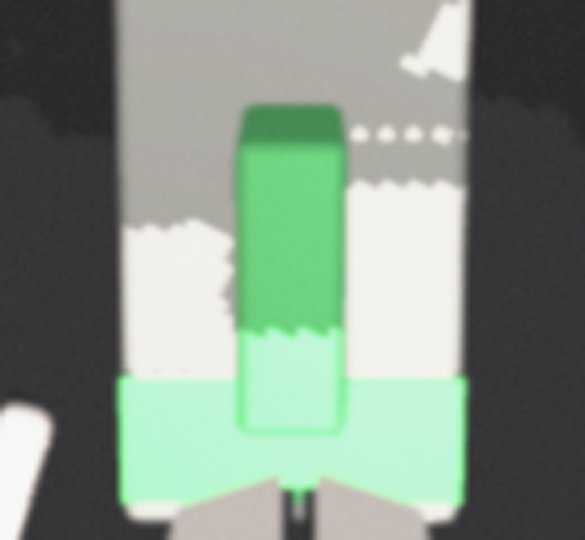

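Run:
```python
from h import *
P=robot.observe()["ee_pos"]; print(P)
im=snap("side","s5.png"); cv2.imwrite('pics/s5c.png',cv2.resize(im[160:240,260:340,::-1],None,fx=7,fy=7,interpolation=2))
for dz in [0,.01,.02,.03,.04]:
    Q=P+[0,0,dz]; u=np.array([.902,.431,0])
    print(dz,px(Q,"side").round(1),px(Q-.008*u,"wrist").round(1),px(Q+.008*u,"wrist").round(1))
```

```text
[ 0.56011525 -0.13438317  0.11600186]
0 [296.4 205.7] [314.9 266.5] [315.  293.9]
0.01 [296.5 202.6] [314.9 272.4] [314.9 300.8]
0.02 [296.5 199.4] [314.8 278.8] [314.9 308.4]
0.03 [296.5 196.2] [314.8 285.9] [314.8 316.8]
0.04 [296.6 193. ] [314.7 293.7] [314.8 326. ]
```

View pics/s5c.png

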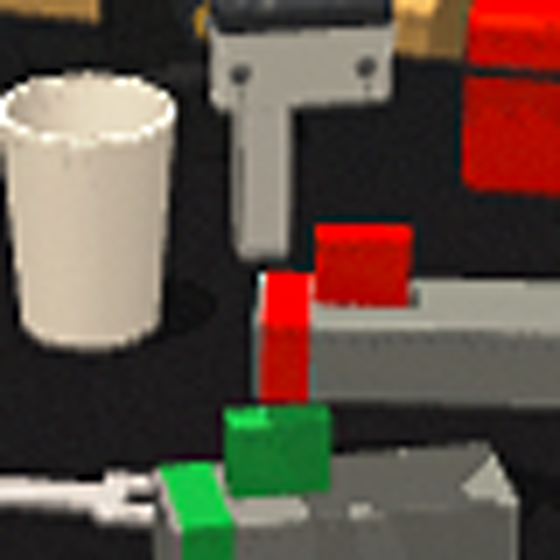

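Request:
carry_out:
  targets:
    - [[0, 0, 0, 0, 0.5], [0, 0, 0, 0, 0.5], [0, 0, 0, 0, 0.5], [0, 0, 0, 0, 0.5], [0, 0, 0, 0, 0.5], [0, 0, 0, 0, 0.5], [0, 0, -3, 0, 0.5], [0, 0, -6, 0, 0.5], [0, 0, -8, 0, 0.5], [0, 0, -9.3, 0, 0.5], [0, 0, -9.3, 0, 0.5], [0, 0, -9.3, 0, 0.5]]

```text
time: 8.68
ee_pos: [0.5603, -0.1344, 0.0237]
tcp_rot: [-0.0, -0.222, 0.975, 0.0]
ft_force: [0.3, 0.9, -0.3]
opening: 0.497
```

Run:
```python
from h import *
P=robot.observe()["ee_pos"]; print(P)
im=snap("side","s6.png"); cv2.imwrite('pics/s6c.png',cv2.resize(im[180:260,260:340,::-1],None,fx=7,fy=7,interpolation=2))
```

```text
[ 0.56027709 -0.13442368  0.02374665]
```

View pics/s6c.png

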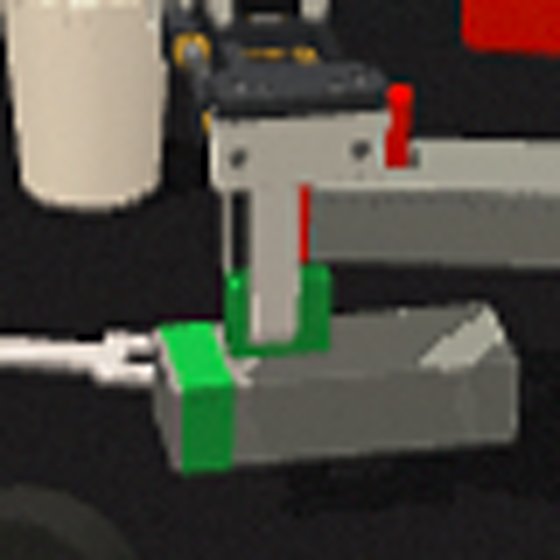

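Request:
carry_out:
  targets:
    - [[0, 0, 0, 0, 0], [0, 0, 0, 0, 0], [0, 0, 0, 0, 0], [0, 0, 0, 0, 0], [0, 0, 0, 0, 0], [0, 0, 0, 0, 0], [0, 0, 0, 0, 0], [0, 0, 0, 0, 0], [0, 0, 1, 0, 0], [0, 0, 3, 0, 0], [0, 0, 6, 0, 0], [0, 0, 8, 0, 0], [0, 0, 8, 0, 0], [0, 0, 8, 0, 0]]

```text
time: 9.9
ee_pos: [0.5604, -0.1344, 0.1041]
tcp_rot: [0.0, -0.222, 0.975, -0.0]
ft_force: [0.1, 0.6, -5.0]
opening: 0.168
```

Run:
```python
from h import *
P=robot.observe()["ee_pos"]; print(P)
im=snap("side","s7.png"); cv2.imwrite('pics/s7c.png',cv2.resize(im[150:260,240:360,::-1],None,fx=5,fy=5,interpolation=2))
```

```text
[ 0.56038831 -0.13440724  0.10409922]
```

View pics/s7c.png

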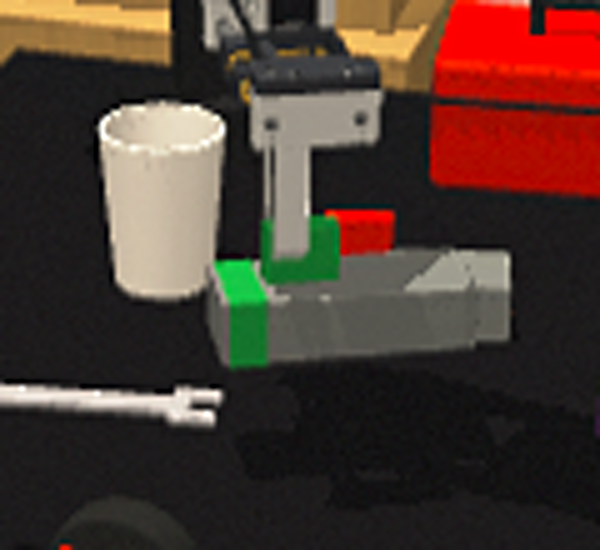

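Run:
```python
from h import *
def c(x,y,z): return ray(x/5+230-.4,y/5+180-.4,"top",z)[:2]
A=[c(100,60,.05),c(65,515,.05),c(388,75,.05),c(352,535,.05)]
for a,b in [(A[0],A[1]),(A[2],A[3])]:
    d=a-b; print(np.degrees(np.arctan2(d[1],d[0])),np.linalg.norm(d))
print([a.round(4).tolist() for a in A], np.mean(A,0))
B=[c(152,315,.102),c(286,322,.102),c(274,466,.102),c(140,456,.102)]
print([b.round(4).tolist() for b in B])
for a,b in [(B[0],B[3]),(B[1],B[2]),(B[0],B[1]),(B[3],B[2])]:
    d=a-b; print(np.degrees(np.arctan2(d[1],d[0])),np.linalg.norm(d))
m=np.mean(B,0);print("bridge mid",m)
print("wall", c(165,131,.095),c(300,150,.095))
```

```text
-4.602908575161154 0.2780722794531104
-5.2299155498329855 0.28082856500166853
[[0.6602, 0.2623], [0.383, 0.2847], [0.6481, 0.0862], [0.3684, 0.1118]] [0.51493689 0.18626928]
[[0.4988, 0.2254], [0.4935, 0.1471], [0.4096, 0.155], [0.4166, 0.2329]]
-5.204916286257276 0.08255514316143414
-5.360579596790473 0.08425541075597366
86.11722860377327 0.07849802794605455
84.87657068715991 0.07824830027539519
bridge mid [0.45464483 0.19010799]
wall [0.60844583 0.21788197] [0.59584711 0.13817241]
```

Request:
carry_out:
  targets:
    - [[0, 0, 3, 0, 0], [0, 0, 6, 0, 0], [-1, 2, 8.6, -2, 0], [-2.5, 4.5, 8.6, -5, 0], [-4, 7.5, 8.6, -8, 0], [-6, 10.5, 8.6, -11, 0], [-7.5, 13.5, 8.6, -14, 0], [-9, 16.5, 8.6, -17, 0], [-11, 19.5, 8.6, -20, 0], [-12.5, 22.5, 8.6, -23, 0], [-14, 25.5, 8.6, -26, 0], [-16, 28.5, 8.6, -29, 0], [-17, 31, 8.6, -30.8, 0], [-18, 32.5, 8.6, -30.8, 0], [-18.3, 33.2, 8.6, -30.8, 0], [-18.3, 33.2, 8.6, -30.8, 0], [-18.3, 33.2, 8.6, -30.8, 0]]

```text
time: 11.37
ee_pos: [0.3774, 0.1971, 0.1889]
tcp_rot: [-0.001, 0.045, 0.999, -0.0]
ft_force: [-0.3, 0.3, -4.2]
opening: 0.169
```

Run:
```python
from h import *
o=robot.observe();print(o["ee_pos"],o["joint_positions"].round(2))
im=snap("side","s8.png"); cv2.imwrite('pics/s8c.png',cv2.resize(im[150:350,220:430,::-1],None,fx=3,fy=3,interpolation=2))
im=snap("top","t8.png"); cv2.imwrite('pics/t8c.png',cv2.resize(im[170:320,200:350,::-1],None,fx=4,fy=4,interpolation=2))
```

```text
[0.37735283 0.19709341 0.18892037] [ 0.4   0.    1.82 -0.    1.32 -1.09]
```

View pics/s8c.png

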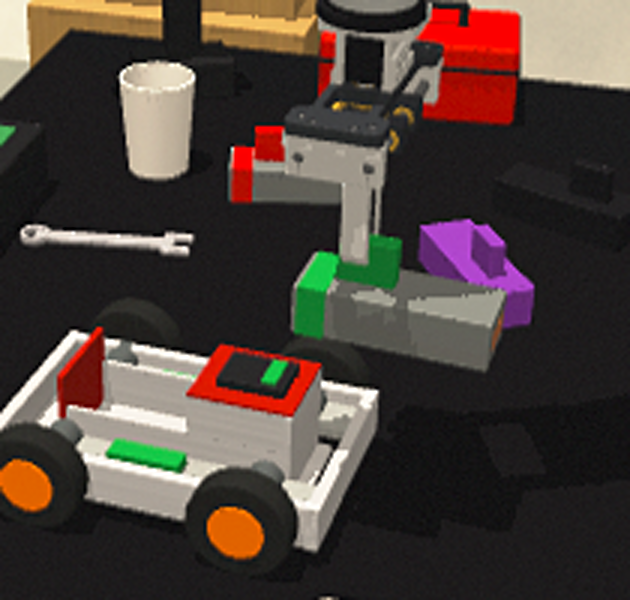

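View pics/t8c.png

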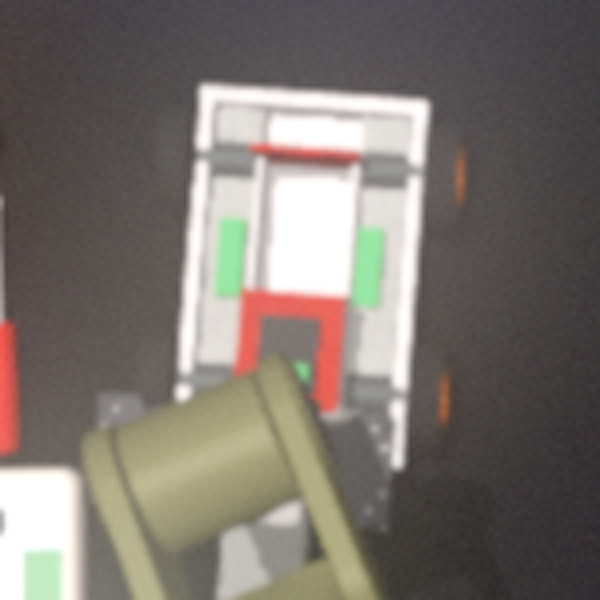

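```bash
cat >> h.py <<'E'
u=np.array([np.cos(np.radians(-5.1)),np.sin(np.radians(-5.1)),0]); v=np.array([-u[1],u[0],0]); k=np.array([0,0,1.])
O=np.array([.5243,.1839,0])
def C(x,y,z): return O+x*u+y*v+z*k
E
python3 - <<'E'
from h import *
P=robot.observe()["ee_pos"]; B=P-[0,0,.0237]
def show(n,f,L):
    im=cv2.imread(f)
    for i,(q,c) in enumerate(L):
        x,y=px(q,n); print(i,round(x,1),round(y,1)); 
        cv2.circle(im,(int(round(x*8+4)),int(round(y*8+4))),8,c,-1,shift=3)
    return im
L=[(B+a*u+b*v+h*k,(255,0,255)) for a in(.04,-.11) for b in (.028,-.028) for h in (0,.04)]
L+=[(C(a,b,.102),(255,255,0)) for a in (-.113,-.027) for b in (.039,-.039)]
L+=[(C(.076,b,.095),(0,255,255)) for b in (.034,-.034)]
im=show("side","pics/s8.png",L)
cv2.imwrite('pics/s8d.png',cv2.resize(im[200:340,220:410],None,fx=4,fy=4,interpolation=2))
E
```

```text
0 316.8 259.2
1 317.2 243.7
2 324.2 247.5
3 324.8 232.3
4 382.7 271.8
5 384.3 256.0
6 387.7 259.2
7 389.4 243.8
8 316.9 286.0
9 326.9 268.8
10 281.6 278.8
11 293.2 262.2
12 242.0 271.8
13 253.6 258.0
```

View pics/s8d.png

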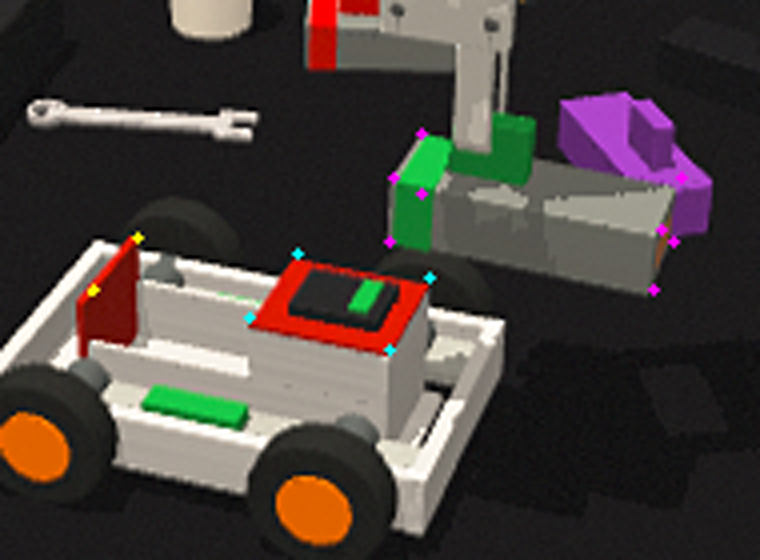

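```bash
sed -i 's/O=np.array.*/O=np.array([.5245,.1894,0])/' h.py
python3 - <<'E'
from h import *
im=cv2.imread("pics/s8.png"); im=cv2.resize(im[240:340,220:410],None,fx=4,fy=4,interpolation=2)
for a,b,z in [(a,b,z) for a in (-.113,-.027) for b in (.039,-.039) for z in (.102,)]+[(.076,.034,.095),(.076,-.034,.095),(.076,.034,.065),(-.027,.034,.065),(-.143,.115,.056),(-.143,-.115,.056)]:
    x,y=px(C(a,b,z),"side"); cv2.circle(im,(int((x-220+.5)*4),int((y-240+.5)*4)),3,(255,0,255),-1)
cv2.imwrite('pics/s8e.png',im)
E
```

```text
(no output)
```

View pics/s8e.png

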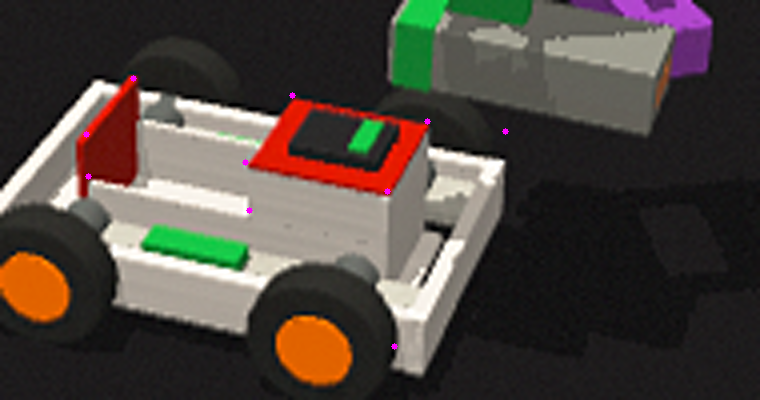

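Run:
```python
from h import *
P=robot.observe()["ee_pos"]; d=P-O; print(P,d@u,d@v,"X rel edge",d@u+.113)
```

```text
[0.37774273 0.19668113 0.18927126] -0.14682351510567834 -0.0057935808022168064 X rel edge -0.03382351510567834
```

Request:
carry_out:
  targets:
    - [[0.5, 0.5, -2, 0, 0], [0.5, 0.5, -4, 0, 0], [0.5, 0.5, -5.5, 0, 0], [0.5, 0.5, -6.1, 0, 0], [0.4, 0.5, -6.5, 0, 0], [0.1, 0.5, -6.8, 0, 0], [-0.2, 0.6, -7.1, 0, 0], [-0.5, 0.6, -7.4, 0, 0], [-0.8, 0.6, -7.6, 0, 0], [-0.8, 0.6, -7.6, 0, 0]]

```text
time: 12.3
ee_pos: [0.369, 0.203, 0.1132]
tcp_rot: [-0.0, 0.046, 0.999, -0.0]
ft_force: [-0.0, -0.4, -4.3]
opening: 0.17
```

Run:
```python
from h import *
o=robot.observe();print(o["ee_pos"],o["ft_force"],o["wrist_torque"])
im=snap("side","s9.png"); cv2.imwrite('pics/s9c.png',cv2.resize(im[180:340,240:430,::-1],None,fx=3.5,fy=3.5,interpolation=2))
```

```text
[0.36902474 0.20302949 0.11319489] [-0.01850977 -0.36034975 -4.2897464 ] [-0.05621555 -0.11839428  0.03696639]
```

View pics/s9c.png

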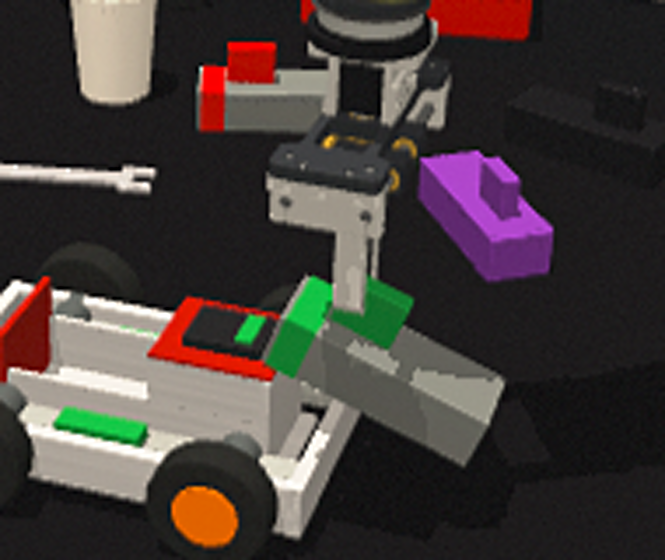

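```bash
cat > fit.py <<'E'
from h import *
from scipy.optimize import least_squares
def corners(p,lat):  # p: xc,zc of nose-bottom in chassis coords, theta
    x,z,t=p; U=np.cos(t)*u+np.sin(t)*k; N=-np.sin(t)*u+np.cos(t)*k
    q=C(x,lat,z); return lambda a,b,h:q+a*U+b*v+h*N
def fit(obs,lat,p0=(-.25,.04,.5)):
    f=lambda p:np.concatenate([px(corners(p,lat)(*c),"side")-o for c,o in obs])
    r=least_squares(f,p0); return r.x,np.abs(r.fun).max()
E
python3 - <<'E'
from fit import *
P=robot.observe()["ee_pos"]; lat=(P-O)@v; print("lat",lat,"pivx",(P-O)@u,P[2])
g=lambda x,y:np.array([x/3.5+240,y/3.5+180])-.36
obs=[((.15,.028,0),g(293,376)),((0,.028,0),g(465,466)),((0,.028,.04),g(503,381)),((0,-.028,.04),g(442,336))]
obs=obs[:3]
p,e=fit(obs,lat); print(p[:2],np.degrees(p[2]),e)
x,z,t=p; d=np.array([(P-O)@u-x,P[2]-z]); print("tcp in pack:",d@[np.cos(t),np.sin(t)],d@[-np.sin(t),np.cos(t)])
E
```

```text
lat -4.766516097199009e-05 pivx -0.15580192935355272 0.11346119469720017
[-0.25789795  0.07261346] 9.483202661711958 6.880862661488379
tcp in pack: 0.10743078333748453 0.023468324153228148
```

Run:
```python
import cv2
im=cv2.imread('pics/s9.png'); cv2.imwrite('pics/s9d.png',cv2.resize(im[250:320,305:395],None,fx=8,fy=8,interpolation=2))
```

```text
(no output)
```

View pics/s9d.png

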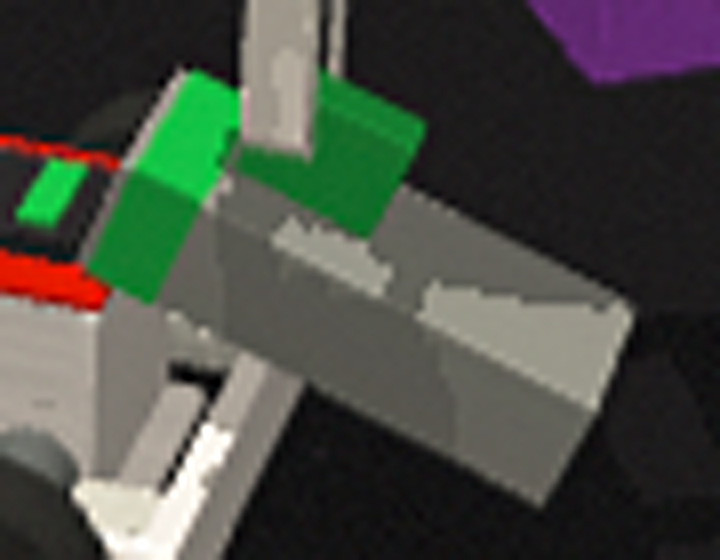

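Run:
```python
from fit import *
P=robot.observe()["ee_pos"]; lat=(P-O)@v; print("lat",lat,"pivx",(P-O)@u,P[2])
g=lambda x,y:np.array([x/8+305,y/8+250])-.44
obs=[((.15,.028,0),g(84,270)),((.15,.028,.04),g(122,168)),((0,.028,0),g(540,505)),((0,.028,.04),g(596,410)),((0,-.028,.04),g(634,305)),((.15,-.028,.04),g(185,70))]
p,e=fit(obs,lat); print(p[:2],np.degrees(p[2]),e)
x,z,t=p; d=np.array([(P-O)@u-x,P[2]-z]); print("tcp in pack:",d@[np.cos(t),np.sin(t)],d@[-np.sin(t),np.cos(t)])
```

```text
lat -4.766516097199009e-05 pivx -0.15580192935355272 0.11346119469720017
[-0.24459829  0.05446199] 19.380357136601972 1.3544391689923145
tcp in pack: 0.10334300733578616 0.026190119047844834
```

Request:
carry_out:
  targets:
    - [[-0.3, 0, -0.3, 0, 0], [-0.6, 0, -0.6, 0, 0], [-0.8, 0.1, -0.9, 0, 0], [-0.8, 0.1, -0.9, 0, 0], [-0.8, 0.1, -0.9, 0, 0]]

```text
time: 12.77
ee_pos: [0.3609, 0.2045, 0.1045]
tcp_rot: [-0.0, 0.045, 0.999, -0.0]
ft_force: [-3.8, -1.8, -1.6]
opening: 0.165
```

Run:
```python
from h import *
o=robot.observe();print(o["ee_pos"],o["ft_force"],o["wrist_torque"])
im=snap("side","s10.png"); cv2.imwrite('pics/s10d.png',cv2.resize(im[250:330,305:395,::-1],None,fx=7,fy=7,interpolation=2))
```

```text
[0.36092838 0.20446086 0.10453884] [-3.8461605  -1.76119862 -1.61413292] [-0.27872321  0.65142757  0.00323689]
```

View pics/s10d.png

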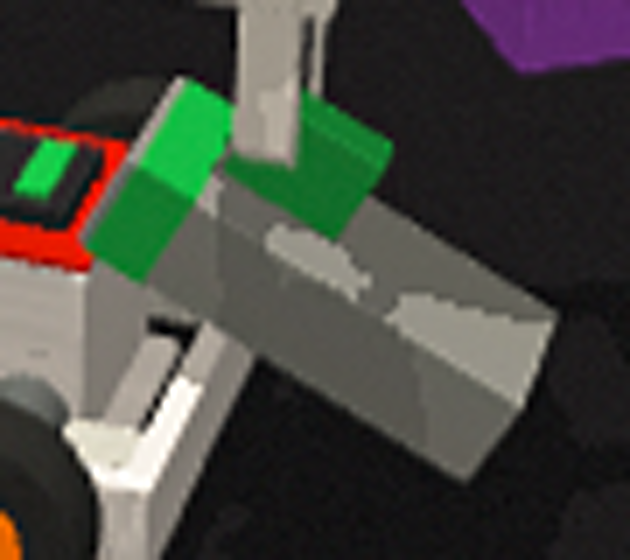

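Run:
```python
from fit import *
P=robot.observe()["ee_pos"]; lat=(P-O)@v; print("lat",lat,"pivx",(P-O)@u,P[2])
g=lambda x,y:np.array([x/7+305,y/7+250])-.43
obs=[((.15,.028,0),g(80,244)),((.15,.028,.04),g(122,162)),((0,.028,0),g(467,482)),((0,.028,.04),g(523,408)),((0,-.028,.04),g(556,315)),((.15,-.028,.04),g(182,78))]
p,e=fit(obs,lat); print(p[:2],np.degrees(p[2]),e)
x,z,t=p; d=np.array([(P-O)@u-x,P[2]-z]); print("tcp in pack:",d@[np.cos(t),np.sin(t)],d@[-np.sin(t),np.cos(t)])
```

```text
lat 0.0004970285166721424 pivx -0.164194852775118 0.10457852843097448
[-0.24266346  0.03802987] 24.99482447129421 0.8966832003796981
tcp in pack: 0.09923893871424724 0.027160263981566363
```

Request:
carry_out:
  targets:
    - [[-0.3, 0, -0.3, 0, 0], [-0.5, 0, -0.6, 0, 0], [-0.5, 0, -0.7, 0, 0], [-0.5, 0, -0.7, 0, 0]]

```text
time: 13.15
ee_pos: [0.3558, 0.2047, 0.0975]
tcp_rot: [-0.001, 0.045, 0.999, 0.0]
ft_force: [-6.2, 1.0, 2.7]
opening: 0.166
```

Run:
```python
from h import *
o=robot.observe();print(o["ee_pos"],o["ft_force"],o["wrist_torque"])
im=snap("side","s11.png"); cv2.imwrite('pics/s11d.png',cv2.resize(im[250:330,305:395,::-1],None,fx=7,fy=7,interpolation=2))
```

```text
[0.35576834 0.20472505 0.09748944] [-6.16077091  0.97885845  2.73836498] [ 0.12318812  0.94712358 -0.04130356]
```

View pics/s11d.png

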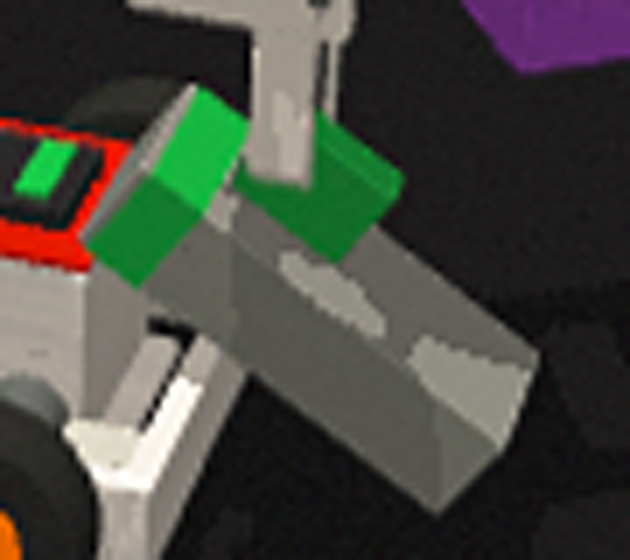

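Run:
```python
from fit import *
P=robot.observe()["ee_pos"]; lat=(P-O)@v; print("lat",lat,"pivx",(P-O)@u,P[2])
g=lambda x,y:np.array([x/7+305,y/7+250])-.43
obs=[((.15,.028,0),g(80,244)),((.15,.028,.04),g(140,170)),((0,.028,0),g(437,514)),((0,.028,.04),g(503,450)),((0,-.028,.04),g(539,355)),((.15,-.028,.04),g(195,85))]
p,e=fit(obs,lat); print(p[:2],np.degrees(p[2]),e)
x,z,t=p; d=np.array([(P-O)@u-x,P[2]-z]); print("tcp in pack:",d@[np.cos(t),np.sin(t)],d@[-np.sin(t),np.cos(t)], "world-delta nose->tcp",d)
T=np.array([np.cos(t)*.15+x,np.sin(t)*.15+z]); print(T)
```

```text
lat 0.0002630012363784335 pivx -0.1693629785360711 0.09756248712333812
[-0.23385955  0.02205854] 32.27691000771668 0.8746922746055361
tcp in pack: 0.0948503648532362 0.029394934050788985 world-delta nose->tcp [0.06449657 0.07550395]
[-0.10703799  0.10216029]
```

Request:
carry_out:
  targets:
    - [[-0.3, 0, 2, 0, 0], [-0.3, 0, 5, 0, 0], [0, 0, 8, 0, 0], [0, 0, 10.5, 0, 0], [2, -0.2, 11, 0, 0], [5, -0.4, 11, 0, 0], [8, -0.7, 11, 0, 0], [11, -1, 11, 0, 0], [14, -1.2, 11, 0, 0], [17, -1.5, 11, 0, 0], [20, -1.8, 11, 0, 0], [23, -2, 11, 0, 0], [26, -2.3, 11, 0, 0], [28, -2.5, 11, 0, 0], [29.3, -2.6, 11, 0, 0], [29.3, -2.6, 11, 0, 0], [29.3, -2.6, 11, 0, 0]]

```text
time: 14.62
ee_pos: [0.6494, 0.1784, 0.2061]
tcp_rot: [-0.001, 0.045, 0.999, -0.0]
ft_force: [-0.4, 1.1, -3.9]
opening: 0.169
```

Run:
```python
from h import *
o=robot.observe();P=o["ee_pos"];d=P-O;print(P,d@u,d@v,o["ft_force"],o["wrist_torque"])
im=snap("side","s12.png"); cv2.imwrite('pics/s12d.png',cv2.resize(im[190:340,200:350,::-1],None,fx=4,fy=4,interpolation=2))
im=snap("top","t12.png"); cv2.imwrite('pics/t12d.png',cv2.resize(im[170:300,220:330,::-1],None,fx=4,fy=4,interpolation=2))
```

```text
[0.64937782 0.17843045 0.20608613] 0.12535857115105592 0.00017479943415891775 [-0.37448392  1.11450051 -3.89246206] [ 0.00897779 -0.01354596  0.00365449]
```

View pics/s12d.png

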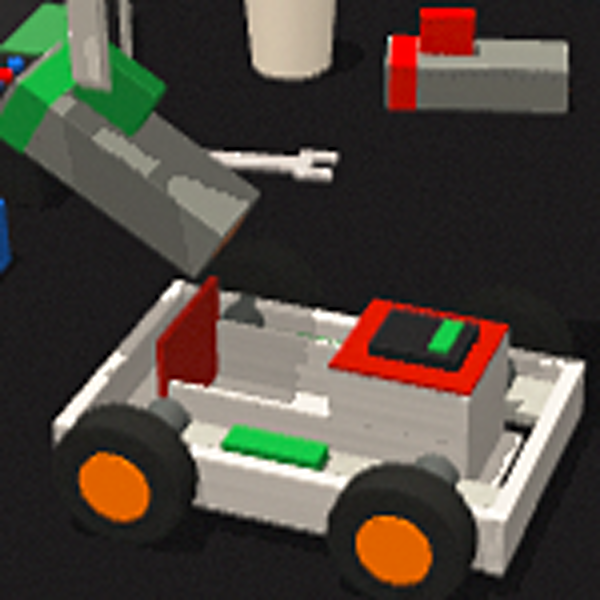

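View pics/t12d.png

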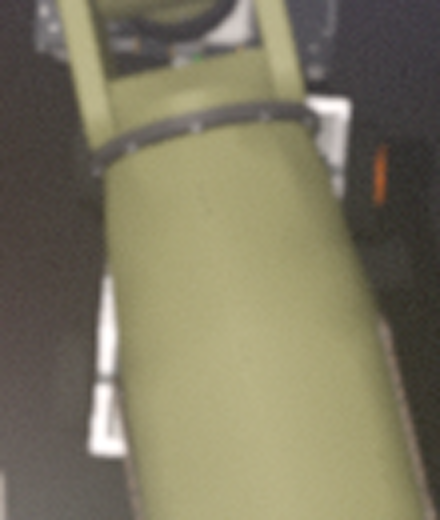

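Run:
```python
from fit import *
im=cv2.imread('pics/s12.png'); cv2.imwrite('pics/s12e.png',cv2.resize(im[190:265,190:275],None,fx=8,fy=8,interpolation=2))
```

```text
(no output)
```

View pics/s12e.png

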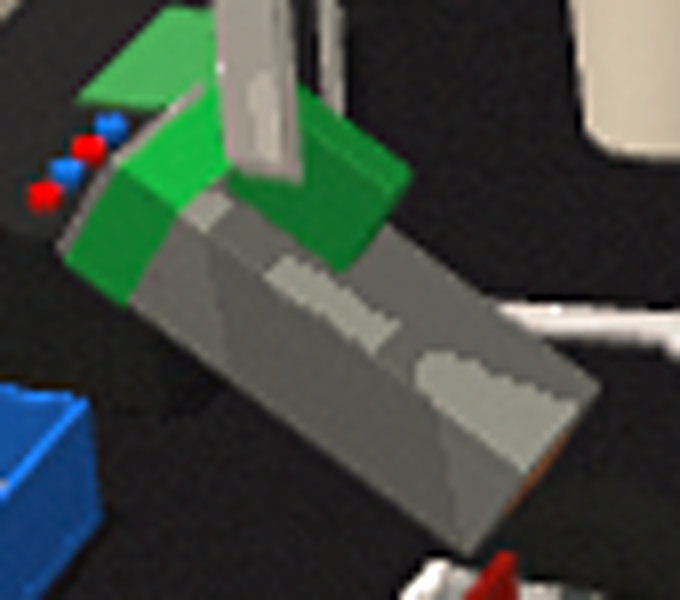

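Run:
```python
from fit import *
P=robot.observe()["ee_pos"]; lat=(P-O)@v
g=lambda x,y:np.array([x/8+190,y/8+190])-.44
obs=[((.15,.028,0),g(58,245)),((.15,.028,.04),g(116,162)),((0,.028,0),g(470,556)),((0,.028,.04),g(525,470)),((0,-.028,.04),g(599,385))]
p,e=fit(obs,lat,(.06,.13,.5)); x,z,t=p; print(p[:2],np.degrees(t),e)
d=np.array([(P-O)@u-x,P[2]-z]); print("nose->tcp",d)
# lateral also free
f=lambda q:np.concatenate([px(corners(q[:3],q[3])(*c),"side")-o for c,o in obs])
r=least_squares(f,[*p,0]); print(r.x, np.abs(r.fun).max())
```

```text
[0.05940763 0.13267299] 31.84336152735275 0.9944339389259937
nose->tcp [0.06537478 0.07457676]
[ 0.06948986  0.12072825  0.55627353 -0.01917027] 0.661646292306159
```

Request:
carry_out:
  targets:
    - [[0, 0, -1.5, 0, 0], [0, 0, -3, 0, 0], [-0.5, 0, -3.8, 0, 0], [-2, 0.2, -4.8, 0, 0], [-4, 0.4, -6, 0, 0], [-5.5, 0.5, -7, 0, 0], [-7, 0.6, -7.9, 0, 0], [-7, 0.6, -7.9, 0, 0], [-7, 0.6, -7.9, 0, 0]]

```text
time: 15.47
ee_pos: [0.5788, 0.1849, 0.1294]
tcp_rot: [0.0, 0.045, 0.999, 0.0]
ft_force: [-0.2, 0.5, -4.1]
opening: 0.166
```

Run:
```python
from h import *
o=robot.observe();P=o["ee_pos"];d=P-O;print(P,d@u,d@v,o["ft_force"],o["wrist_torque"])
im=snap("side","s13.png"); cv2.imwrite('pics/s13d.png',cv2.resize(im[190:340,200:350,::-1],None,fx=4,fy=4,interpolation=2))
```

```text
[0.5788267  0.18486057 0.12935982] 0.054515150828102855 0.0003078752554690845 [-0.18779972  0.46622191 -4.06386275] [ 0.01873007 -0.05301876  0.00745809]
```

View pics/s13d.png

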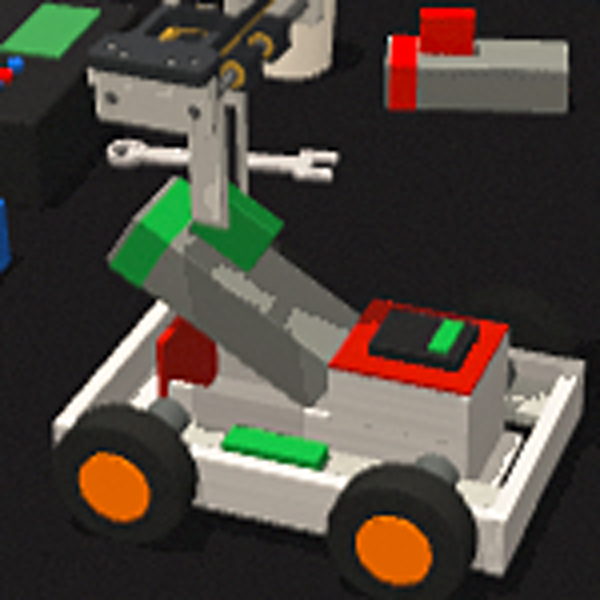

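Request:
carry_out:
  targets:
    - [[-1, 0.1, -0.6, 0, 0], [-2, 0.2, -1.3, 0, 0], [-3, 0.3, -1.9, 0, 0], [-3.8, 0.3, -2.4, 0, 0], [-3.8, 0.3, -2.4, 0, 0], [-3.8, 0.3, -2.4, 0, 0]]

```text
time: 16.02
ee_pos: [0.5425, 0.1876, 0.1056]
tcp_rot: [0.001, 0.045, 0.999, 0.0]
ft_force: [2.7, 0.1, -3.9]
opening: 0.166
```

Run:
```python
from h import *
o=robot.observe();P=o["ee_pos"];d=P-O;print(P,d@u,d@v,o["ft_force"],o["wrist_torque"])
im=snap("side","s14.png"); cv2.imwrite('pics/s14d.png',cv2.resize(im[190:340,200:350,::-1],None,fx=4,fy=4,interpolation=2))
```

```text
[0.54246968 0.18758169 0.10562914] 0.01806017562685747 -0.00021371139861219002 [ 2.66861701  0.11795707 -3.86506554] [-0.07007794 -0.76294608  0.02823613]
```

View pics/s14d.png

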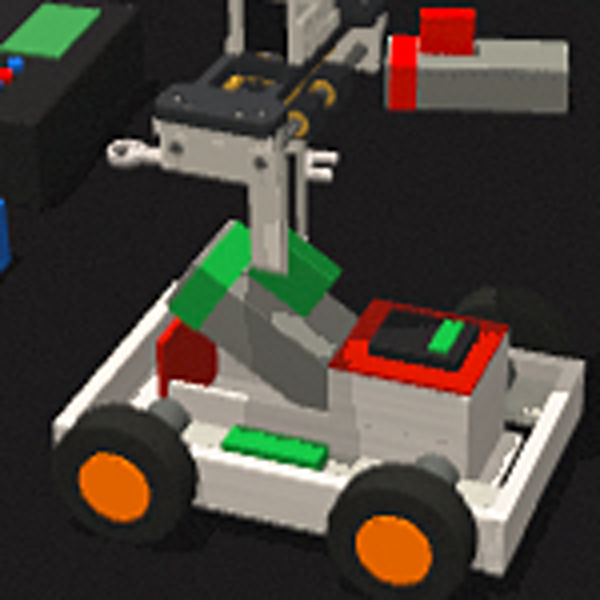

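Run:
```python
from fit import *
im=cv2.imread('pics/s14.png'); cv2.imwrite('pics/s14e.png',cv2.resize(im[235:300,235:310],None,fx=9,fy=9,interpolation=2))
```

```text
(no output)
```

View pics/s14e.png

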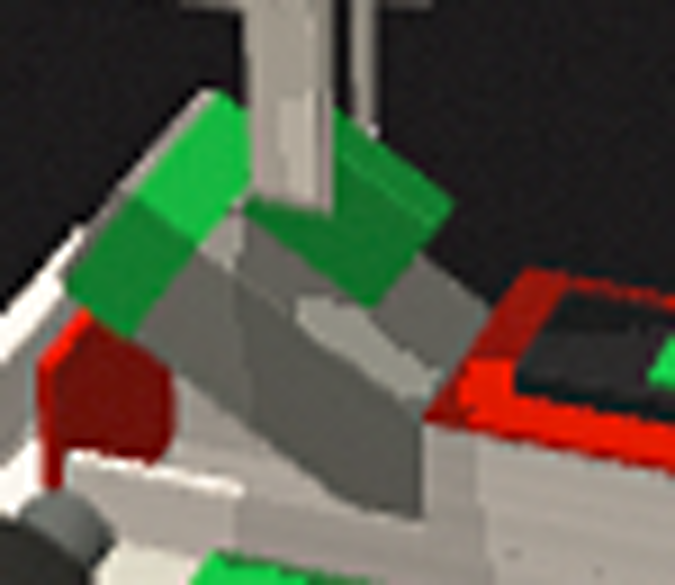

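Run:
```python
from fit import *
P=robot.observe()["ee_pos"]; lat=(P-O)@v
g=lambda x,y:np.array([x/9+235,y/9+235])-.44
obs=[((.15,.028,0),g(65,282)),((.15,.028,.04),g(130,197)),((.15,-.028,.04),g(210,92)),((.126,.028,0),g(130,337)),((.126,.028,.04),g(195,243)),((.078,-.008,.076),g(457,205)),((.078,.008,.04),g(375,306))]
p,e=fit(obs,lat,(-.05,.03,.6)); x,z,t=p; print(p[:2],np.degrees(t),e)
print("nose->tcp",(P-O)@u-x,P[2]-z)
f=lambda q:np.concatenate([px(corners(q[:3],q[3])(*c),"side")-o for c,o in obs])
print(f([*p,lat]).round(1))
```

```text
[-0.04965908  0.0319554 ] 31.062567890124964 1.0905864881781895
nose->tcp 0.06782510513923481 0.0736362355072954
[-0.9  0.5 -0.7 -0.9  0.1 -0.4  0.   0.4  0.4  0.1  0.8 -0.7  0.2  1.1]
```

Request:
carry_out:
  targets:
    - [[-0.3, 0, -0.3, 0, 0], [-0.5, 0, -0.6, 0, 0], [-0.8, 0.1, -0.8, 0, 0], [-1, 0.1, -1, 0, 0], [-1, 0.1, -1, 0, 0], [-1, 0.1, -1, 0, 0]]

```text
time: 16.57
ee_pos: [0.5335, 0.1886, 0.0967]
tcp_rot: [0.003, 0.045, 0.999, 0.0]
ft_force: [9.2, -2.3, 7.2]
opening: 0.167
```

Run:
```python
from h import *
o=robot.observe();P=o["ee_pos"];d=P-O;print(P,d@u,d@v,o["ft_force"],o["wrist_torque"])
im=snap("side","s15.png"); cv2.imwrite('pics/s15e.png',cv2.resize(im[235:300,235:310,::-1],None,fx=9,fy=9,interpolation=2))
```

```text
[0.53345917 0.18857766 0.09673243] 0.008996800492782066 -2.266633678940739e-05 [ 9.22570354 -2.33324751  7.21172133] [-0.59984127 -1.88576225  0.10282312]
```

View pics/s15e.png

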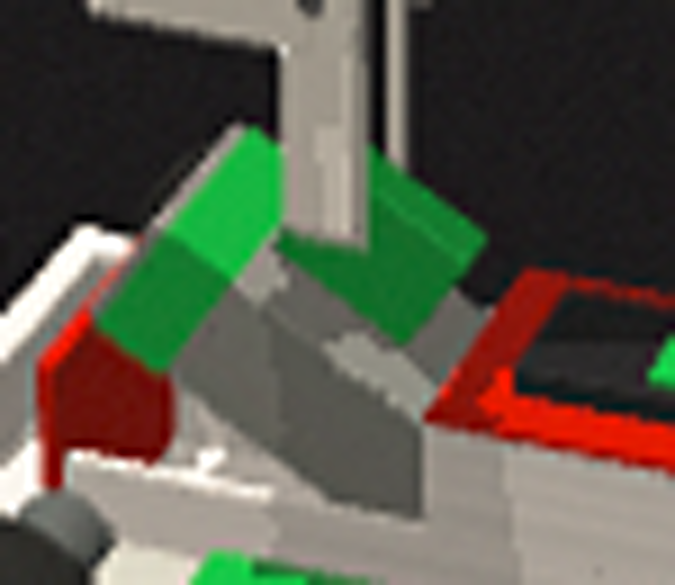

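Request:
carry_out:
  targets:
    - [[0.1, 0, -0.3, 0, 0], [0.3, 0, -0.6, 0, 0], [0.4, 0, -0.9, 0, 0], [0.6, -0.1, -1.2, 0, 0], [0.6, -0.1, -1.2, 0, 0]]

```text
time: 17.03
ee_pos: [0.5407, 0.1884, 0.0878]
tcp_rot: [0.005, 0.045, 0.999, 0.002]
ft_force: [1.7, -0.8, 33.8]
opening: 0.17
```

Run:
```python
from h import *
o=robot.observe();P=o["ee_pos"];d=P-O;print(P,d@u,d@v,o["ft_force"],o["wrist_torque"])
im=snap("side","s16.png"); cv2.imwrite('pics/s16e.png',cv2.resize(im[235:300,235:310,::-1],None,fx=9,fy=9,interpolation=2))
```

```text
[0.54070196 0.18838142 0.08780884] 0.016228367137928242 0.0004257127275259459 [ 1.65117146 -0.77682392 33.84503011] [-0.36222351 -0.33775895  0.15634258]
```

View pics/s16e.png

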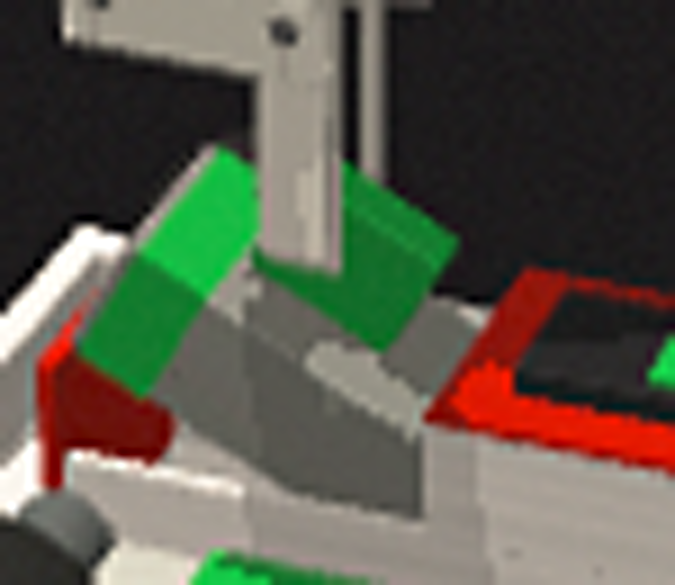

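Run:
```python
from fit import *
g=lambda x,y:np.array([x/9+235,y/9+235])-.44
for nm,lat,obs in [("15",0,[((.15,.028,0),g(95,318)),((.15,.028,.04),g(162,230)),((.15,-.028,.04),g(240,125)),((.126,.028,0),g(163,375)),((.126,.028,.04),g(232,278)),((.078,-.008,.076),g(489,240)),((.078,.008,.04),g(404,345))]),
 ("16",0,[((.15,.028,0),g(75,348)),((.15,.028,.04),g(135,250)),((.15,-.028,.04),g(212,148)),((.126,.028,0),g(142,395)),((.126,.028,.04),g(205,302)),((.078,-.008,.076),g(460,240)),((.078,.008,.04),g(380,352))])]:
    p,e=fit(obs,lat,(-.06,.03,.5)); x,z,t=p; print(nm,p[:2],np.degrees(t),e,"tail",x+.15*np.cos(t),z+.15*np.sin(t)-.025)
```

```text
15 [-0.05822923  0.02271924] 31.279208759361225 0.7738999501520425 tail 0.06996786057237064 0.0756005879446108
16 [-0.05760015  0.02248168] 26.933315320052255 0.9054614799739795 tail 0.07612999377961033 0.06542465808215453
```

Request:
carry_out:
  targets:
    - [[-0.2, 0, 0.6, 0, 0], [-0.5, 0, 0.7, 0, 0], [-0.7, 0, 0.6, 0, 0], [-0.6, 0, 0.4, 0, 0], [-0.5, 0, 0.2, 0, 0], [-0.4, 0, 0, 0, 0], [-0.4, 0, 0, 0, 0]]

```text
time: 17.67
ee_pos: [0.5366, 0.1879, 0.0858]
tcp_rot: [0.004, 0.045, 0.999, 0.001]
ft_force: [12.5, -2.1, 16.9]
opening: 0.166
```

Run:
```python
from h import *
o=robot.observe();P=o["ee_pos"];d=P-O;print(P,d@u,d@v,o["ft_force"],o["wrist_torque"])
im=snap("side","s17.png"); cv2.imwrite('pics/s17e.png',cv2.resize(im[235:300,235:310,::-1],None,fx=9,fy=9,interpolation=2))
```

```text
[0.53663884 0.18787051 0.08583589] 0.012226747311214306 -0.0004443606115341534 [12.47128383 -2.11946831 16.88843413] [-0.33971808 -2.12930416  0.05661773]
```

View pics/s17e.png

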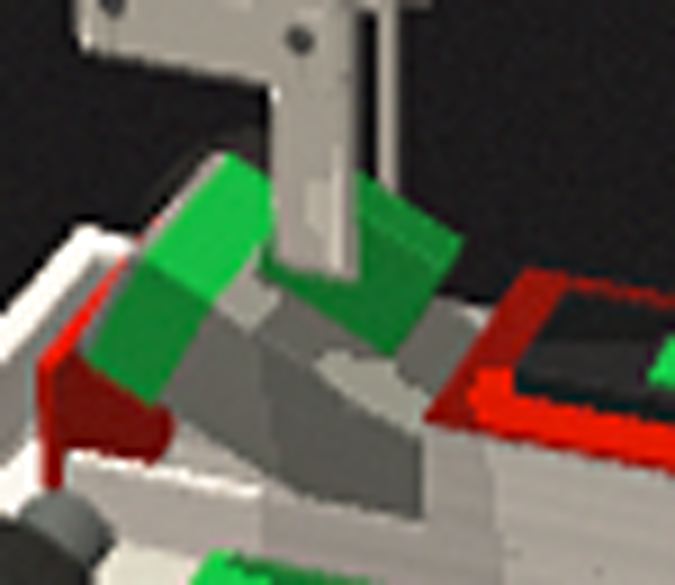

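Run:
```python
from fit import *
g=lambda x,y:np.array([x/9+235,y/9+235])-.44
P=robot.observe()["ee_pos"]
obs=[((.15,.028,0),g(80,352)),((.15,.028,.04),g(146,260)),((.15,-.028,.04),g(225,153)),((.126,.028,0),g(150,403)),((.126,.028,.04),g(214,307)),((.078,-.008,.076),g(464,240)),((.078,.008,.04),g(390,357))]
p,e=fit(obs,0,(-.06,.03,.5)); x,z,t=p; print(p[:2],np.degrees(t),e,"tail",x+.15*np.cos(t),z+.15*np.sin(t)-.025,"noseTop",x-.04*np.sin(t),z-.025+.04*np.cos(t),"noseTCP",(P-O)@u-x,P[2]-z)
lip=np.array([-.027-x,.099-z]); print("lip clearance",lip@[-np.sin(t),np.cos(t)]-.04)
```

```text
[-0.06081196  0.02224971] 26.393226443771514 1.2293927810127911 tail 0.07355268435492295 0.0639291064730449 noseTop -0.07859313488554734 0.03308028659859687 noseTCP 0.07303975938641567 0.0636445344546185
lip clearance 0.013719759890444924
```

Request:
carry_out:
  targets:
    - [[0, 0, -0.2, 0, 0], [0, 0, -0.5, 0, 0], [0.1, 0, -0.7, 0, 0], [0.3, 0, -1, 0, 0], [0.3, 0, -1, 0, 0]]

```text
time: 18.13
ee_pos: [0.5396, 0.1878, 0.078]
tcp_rot: [0.005, 0.045, 0.999, 0.001]
ft_force: [-0.7, -6.1, 39.8]
opening: 0.169
```

Run:
```python
from h import *
o=robot.observe();P=o["ee_pos"];d=P-O;print(P,d@u,d@v,o["ft_force"],o["wrist_torque"])
im=snap("side","s18.png"); cv2.imwrite('pics/s18e.png',cv2.resize(im[235:300,235:310,::-1],None,fx=9,fy=9,interpolation=2))
```

```text
[0.53956568 0.1878077  0.07801641] 0.015147582407549652 -0.00024673984290903353 [-0.73804797 -6.05381257 39.80565415] [-1.39744064  0.06193086  0.05624129]
```

View pics/s18e.png

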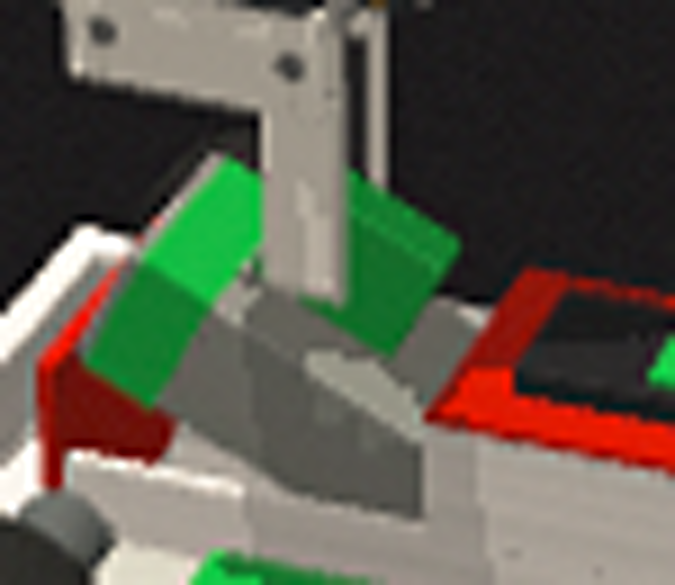

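Request:
carry_out:
  targets:
    - [[0, 0, 0.5, 0, 0], [-0.3, 0, 0.7, 0, 0], [-0.6, 0, 0.7, 0, 0], [-0.9, 0, 0.6, 0, 0], [-1.2, 0.1, 0.5, 0, 0], [-1.2, 0.1, 0.5, 0, 0]]

```text
time: 18.68
ee_pos: [0.5278, 0.1888, 0.0807]
tcp_rot: [0.005, 0.045, 0.999, 0.001]
ft_force: [15.5, -3.4, 13.8]
opening: 0.166
```

Run:
```python
from h import *
o=robot.observe();P=o["ee_pos"];d=P-O;print(P,d@u,d@v,o["ft_force"],o["wrist_torque"])
im=snap("side","s19.png"); cv2.imwrite('pics/s19e.png',cv2.resize(im[235:300,235:310,::-1],None,fx=9,fy=9,interpolation=2))
```

```text
[0.52775724 0.18875826 0.08070884] 0.0033013957222360665 -0.0003496531443474712 [15.4619587  -3.43742508 13.7992685 ] [-0.70265994 -3.07865145  0.20722867]
```

View pics/s19e.png

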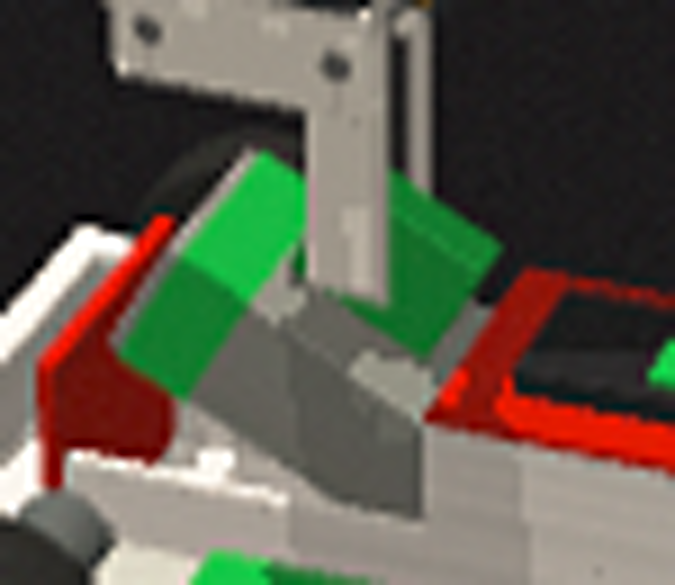

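Run:
```python
from fit import *
g=lambda x,y:np.array([x/9+235,y/9+235])-.44
P=robot.observe()["ee_pos"]
obs=[((.15,.028,0),g(112,348)),((.15,.028,.04),g(180,258)),((.15,-.028,.04),g(260,150)),((.126,.028,0),g(185,400)),((.126,.028,.04),g(249,304)),((.078,-.008,.076),g(502,250)),((.078,.008,.04),g(428,360))]
p,e=fit(obs,0,(-.06,.03,.5)); x,z,t=p; print(p[:2],np.degrees(t),e,"tail",x+.15*np.cos(t),z+.15*np.sin(t)-.025,"noseTop",x-.04*np.sin(t),z-.025+.04*np.cos(t))
c,s=np.cos(t),np.sin(t); d=np.array([(P-O)@u-x,P[2]-z]); print("noseTCP",d)
# pivot in pack (30 above TCP)
q=d+[0,.03]; pv=np.array([q@[c,s],q@[-s,c]]); print("pivot",pv)
for th,xn in [(25,-.068),(20,-.071),(15,-.0735),(10,-.075),(5,-.076),(0,-.076)]:
    a=np.radians(th);C_,S=np.cos(a),np.sin(a); print(th,(xn+pv@[C_,-S])*1e3,(.025+pv@[S,C_]-.03)*1e3,"tail",(xn+.15*C_)*1e3,"top",(xn-.04*S)*1e3)
```

```text
[-0.06818506  0.02158583] 28.22023589403251 1.066310902657392 tail 0.0639854184418012 0.06751512689495148 noseTop -0.0870995364613039 0.03183128738843678
noseTCP [0.0715306  0.05907546]
pivot [0.10514862 0.04466353]
25 8.421393792022988 79.91663476354732 tail 67.94616805549747 top -84.90473046962799
20 12.531559690843338 72.93293799348402 tail 69.95389311788625 top -84.68080573302674
15 16.505999982681583 65.35612450809572 tail 71.38887394336025 top -83.85276180410082
10 20.795440267542915 57.243858433011354 tail 72.72116295183119 top -81.94592710667722
5 24.855819409099965 48.65787901138248 tail 73.42920471376183 top -79.48622970990633
0 29.14862486654496 39.66353073096379 tail 74.0 top -76.0
```

Request:
carry_out:
  targets:
    - [[0.2, 0, -0.2, 0, 0], [0.4, 0, -0.5, 0, 0], [0.6, 0, -0.8, 0, 0], [0.8, -0.1, -1.1, 0, 0], [0.8, -0.1, -1.1, 0, 0]]

```text
time: 19.15
ee_pos: [0.5354, 0.1879, 0.069]
tcp_rot: [0.004, 0.045, 0.999, 0.001]
ft_force: [12.9, -0.7, 13.7]
opening: 0.168
```

Run:
```python
from h import *
o=robot.observe();P=o["ee_pos"];d=P-O;print(P,d@u,d@v,o["ft_force"],o["wrist_torque"])
im=snap("side","s20.png"); cv2.imwrite('pics/s20e.png',cv2.resize(im[235:300,235:310,::-1],None,fx=9,fy=9,interpolation=2))
```

```text
[0.53537498 0.18785027 0.06896896] 0.010969685492194958 -0.0005768748653157388 [12.92213365 -0.72918862 13.72466925] [-0.1134263  -2.21626221  0.05470423]
```

View pics/s20e.png

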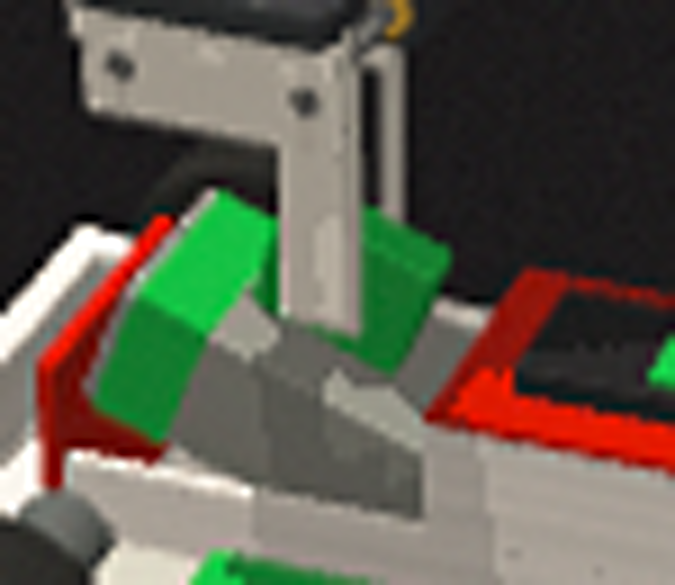

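Request:
carry_out:
  targets:
    - [[0.2, 0, -0.3, 0, 0], [0.4, 0, -0.6, 0, 0], [0.6, 0, -0.9, 0, 0], [0.7, 0, -1.2, 0, 0], [0.9, -0.1, -1.5, 0, 0], [1.1, -0.1, -1.8, 0, 0], [1.1, -0.1, -1.8, 0, 0]]

```text
time: 19.78
ee_pos: [0.5442, 0.1876, 0.0516]
tcp_rot: [0.001, 0.045, 0.999, 0.001]
ft_force: [-4.6, 1.5, 26.3]
opening: 0.167
```

Run:
```python
from h import *
o=robot.observe();P=o["ee_pos"];d=P-O;print(P,d@u,d@v,o["ft_force"],o["wrist_torque"])
im=snap("side","s21.png"); cv2.imwrite('pics/s21e.png',cv2.resize(im[235:300,235:310,::-1],None,fx=9,fy=9,interpolation=2))
```

```text
[0.5442029  0.18757678 0.05159431] 0.01978697093087986 -6.453147356753975e-05 [-4.59536274  1.53926445 26.32544448] [0.40250072 1.35103552 0.08800812]
```

View pics/s21e.png

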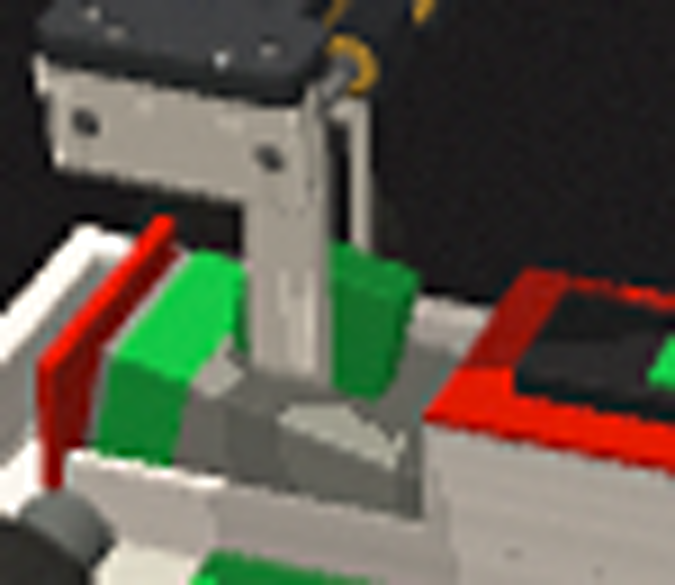

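Request:
carry_out:
  targets:
    - [[0.1, 0, -0.3, 0, 0], [0.2, 0, -0.6, 0, 0], [0.3, 0, -0.9, 0, 0], [0.3, 0, -0.9, 0, 0]]

```text
time: 20.17
ee_pos: [0.5473, 0.1872, 0.0412]
tcp_rot: [0.001, 0.045, 0.999, 0.001]
ft_force: [3.5, 1.8, 11.7]
opening: 0.165
```

Run:
```python
from h import *
o=robot.observe();P=o["ee_pos"];d=P-O;print(P,d@u,d@v,o["ft_force"],o["wrist_torque"])
im=snap("side","s22.png"); cv2.imwrite('pics/s22e.png',cv2.resize(im[235:300,235:310,::-1],None,fx=9,fy=9,interpolation=2))
```

```text
[0.54728945 0.18721807 0.04122747] 0.022893187471922392 -0.00014744375836907024 [ 3.48913247  1.80513329 11.69653186] [ 0.44445674 -0.22744691  0.05739435]
```

View pics/s22e.png

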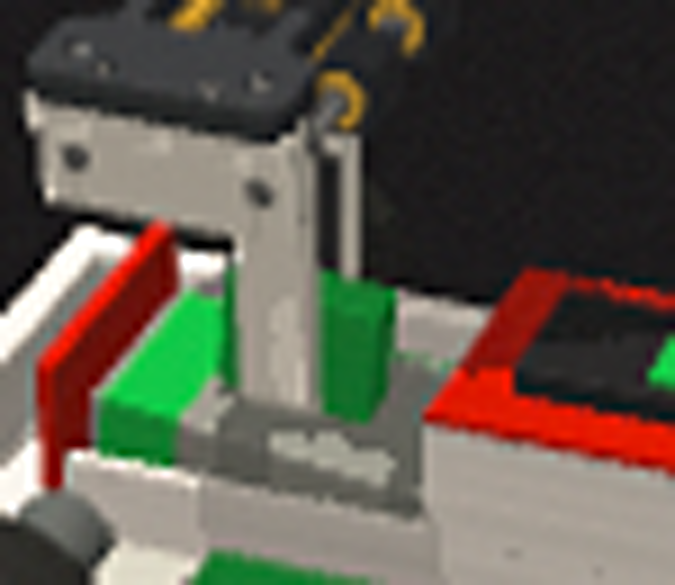

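Request:
carry_out:
  targets:
    - [[0, 0, 0, 0, 0.5], [0, 0, 0.2, 0, 0.5], [0, 0, 0.2, 0, 0.5], [0, 0, 0.2, 0, 0.5], [0, 0, 0.2, 0, 0.5], [0, 0, 1, 0, 0.5], [0, 0, 4, 0, 0.5], [0, 0, 8, 0, 0.5], [0, 0, 8, 0, 0.5]]

```text
time: 20.97
ee_pos: [0.5491, 0.1874, 0.1274]
tcp_rot: [0.005, 0.045, 0.999, 0.002]
ft_force: [0.5, -0.3, 1.7]
opening: 0.5
```

Run:
```python
from h import *
o=robot.observe();P=o["ee_pos"];d=P-O;print(P,d@u,d@v,o["ft_force"],o["wrist_torque"])
im=snap("side","s23.png"); cv2.imwrite('pics/s23e.png',cv2.resize(im[235:310,230:320,::-1],None,fx=8,fy=8,interpolation=2))
snap("wrist","w23.png")
```

```text
[0.54909666 0.18736693 0.12737452] 0.02468001486209493 0.00016148284028433645 [ 0.48021191 -0.25229214  1.65233674] [ 0.04542615 -0.01540941  0.03636458]
```

View pics/s23e.png

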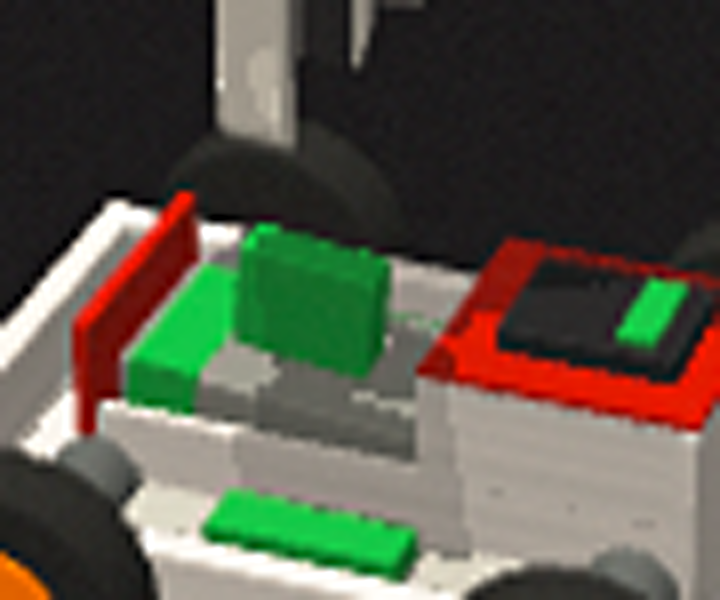

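View pics/w23.png

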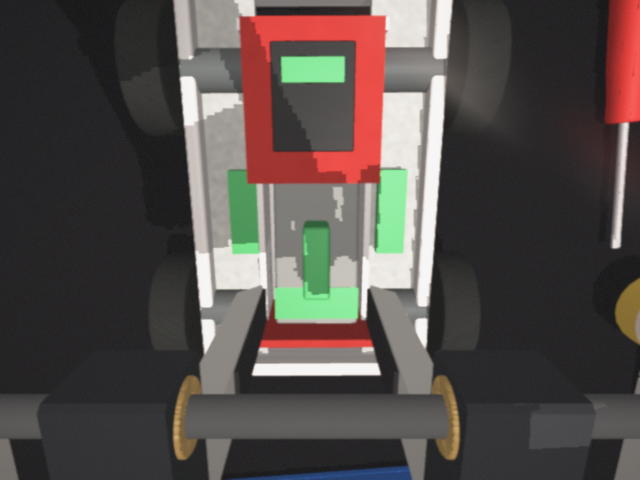

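Run:
```python
from h import *
L=[(a,b,.065) for a in (.076,-.027) for b in (.028,-.028)]+[(a,b,.101) for a in(.047,.003) for b in (.008,-.008)]+[(.076,.034,.065),(0,.034,.065)]
for n,f,(x0,x1,y0,y1),s in [("side","s23",(230,320,235,310),8),("wrist","w23",(220,420,150,360),2.8)]:
    im=cv2.imread(f"pics/{f}.png")[y0:y1,x0:x1]; im=cv2.resize(im,None,fx=s,fy=s,interpolation=2)
    for i,q in enumerate(L):
        x,y=px(C(*q),n); cv2.circle(im,(int((x-x0+.5)*s),int((y-y0+.5)*s)),3,(255,0,255) if i<8 else (0,255,255),-1)
    cv2.imwrite(f"pics/{f}o.png",im)
```

```text
(no output)
```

View pics/s23o.png

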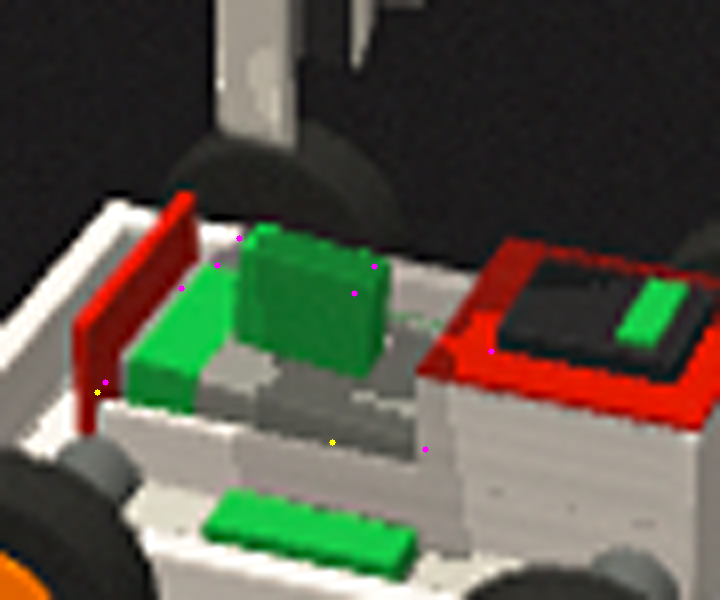

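View pics/w23o.png

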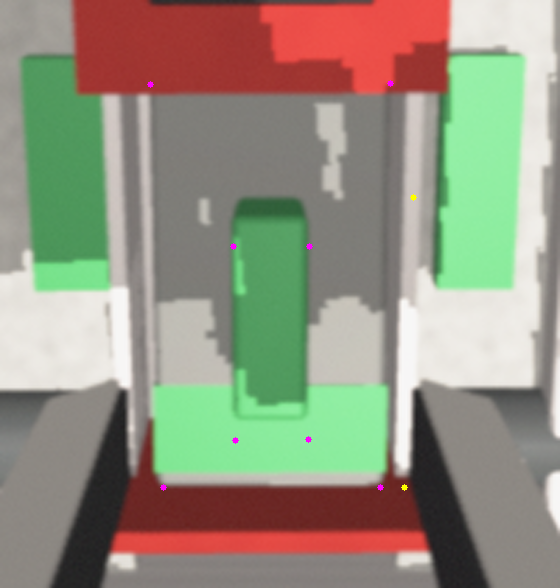

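Run:
```python
import cv2
im=cv2.imread('pics/s23.png'); cv2.imwrite('pics/s23z.png',cv2.resize(im[256:300,238:292],None,fx=14,fy=13.6,interpolation=2))
```

```text
(no output)
```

View pics/s23z.png

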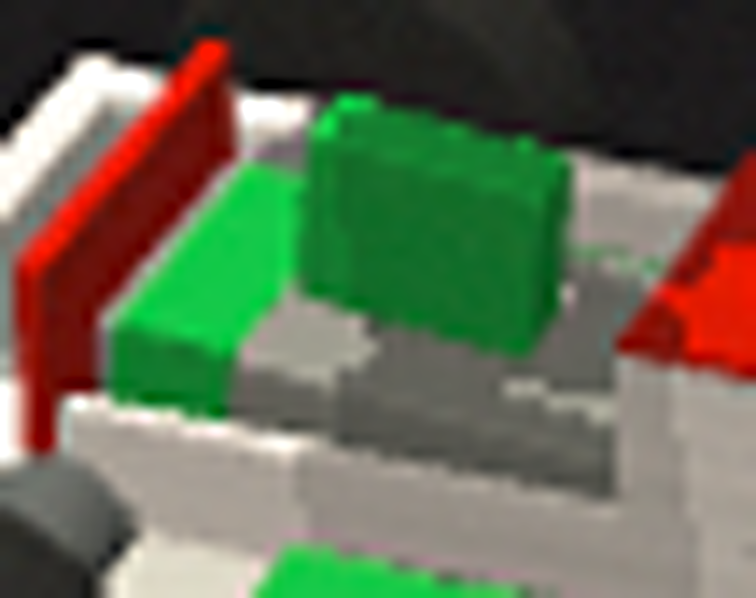

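Run:
```python
from fit import *
g=lambda x,y:np.array([x/14+238-.46,y/13.6+256-.46])
obs=[((.15,.028,.04),g(107,320)),((.15,-.028,.04),g(245,165)),((.122,.008,.076),g(313,140)),((.122,-.008,.076),g(348,97)),((.078,-.008,.076),g(570,155)),((.078,.008,.04),g(530,355)),((.078,.008,.076),g(545,185)),((.122,.008,.04),g(303,295))]
f=lambda q:np.concatenate([px(corners(q[:3],q[3])(*c),"side")-o for c,o in obs])
for fix in (0,1):
    if fix: r=least_squares(lambda p:f([*p,0]),[-.07,.03,.05])
    else: r=least_squares(f,[-.07,.03,.05,0])
    x,z,t=r.x[:3]; print(r.x.round(4),np.degrees(t),np.abs(r.fun).max(),"tail",x+.15*np.cos(t),z+.15*np.sin(t)-.025)
```

```text
[-0.0584 -0.0044  0.0618 -0.0434] 3.5382194980034054 0.6523742404950212 tail 0.09127664172237998 -0.02016964570619235
[-0.0779  0.0266  0.0549] 3.1456127942204506 0.8578905536770662 tail 0.07187182454854572 0.009849498582725782
```

Request:
carry_out:
  targets:
    - [[1.5, -0.1, 0, 0, 0], [3.5, -0.3, 0, 0, 0], [3.5, -0.3, 0, 0, 0], [3.5, -0.3, 0, 0, 0], [3.5, -0.3, 0, 0, 0], [3.5, -0.3, 0, 0, 0], [3.5, -0.3, 0, 0, 0], [3.5, -0.3, -2.5, 0, 0], [3.5, -0.3, -5, 0, 0], [3.5, -0.3, -7, 0, 0], [3.5, -0.3, -7, 0, 0], [3.5, -0.3, -7, 0, 0]]

```text
time: 22.07
ee_pos: [0.5809, 0.1836, 0.0497]
tcp_rot: [-0.001, 0.045, 0.999, -0.0]
ft_force: [-0.1, 0.5, 0.2]
opening: 0.008
```

Run:
```python
from h import *
o=robot.observe();P=o["ee_pos"];d=P-O;print(P,d@u,d@v,o["ft_force"],o["opening"])
im=snap("side","s24.png"); cv2.imwrite('pics/s24e.png',cv2.resize(im[225:300,230:320,::-1],None,fx=8,fy=8,interpolation=2))
```

```text
[0.58086532 0.18357478 0.04968614] 0.05666000059749515 -0.0007916053266560922 [-0.07477385  0.47581539  0.2145654 ] 0.007947720795886081
```

View pics/s24e.png

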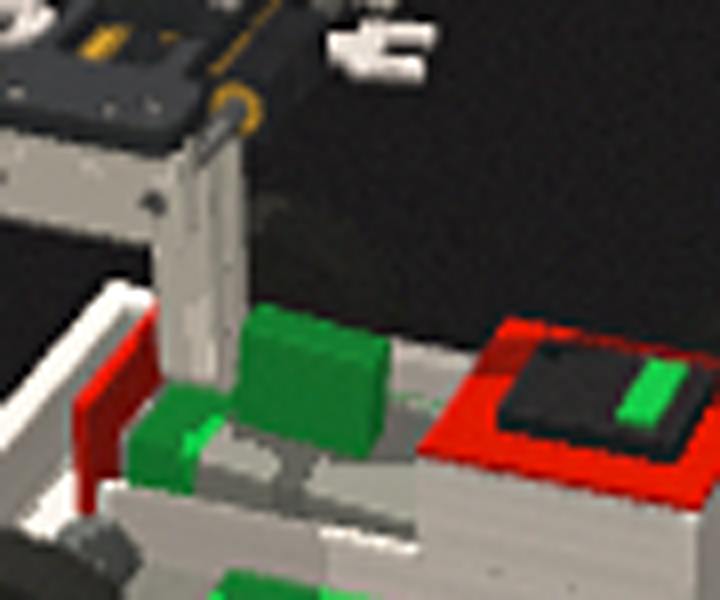

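Request:
carry_out:
  targets:
    - [[0.2, 0, -0.4, 0, 0], [0.2, 0, -0.8, 0, 0], [0.2, 0, -1.1, 0, 0], [0.2, 0, -1.3, 0, 0], [0.2, 0, -1.3, 0, 0]]

```text
time: 22.53
ee_pos: [0.5833, 0.1835, 0.0366]
tcp_rot: [-0.0, 0.045, 0.999, -0.0]
ft_force: [0.2, 0.1, 0.1]
opening: 0.008
```

Run:
```python
from h import *
o=robot.observe();P=o["ee_pos"];d=P-O;print(P,d@u,d@v,o["ft_force"],o["opening"])
im=snap("side","s25.png"); cv2.imwrite('pics/s25e.png',cv2.resize(im[225:300,230:320,::-1],None,fx=8,fy=8,interpolation=2))
```

```text
[0.58332848 0.18350225 0.03655516] 0.05911985916331479 -0.0006448848469177886 [0.19581549 0.12726937 0.06717457] 0.008290669906989437
```

View pics/s25e.png

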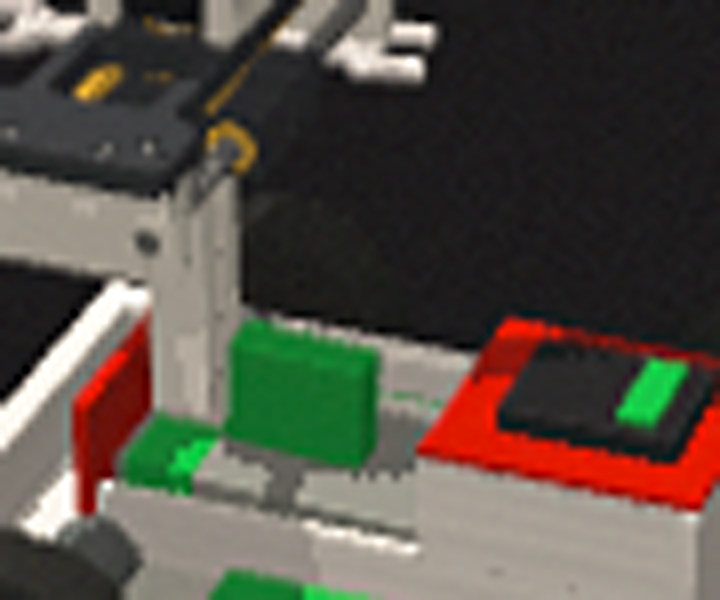

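Request:
carry_out:
  targets:
    - [[0, 0, -0.3, 0, 0], [0, 0, -0.5, 0, 0], [0, 0, -0.5, 0, 0]]

```text
time: 22.83
ee_pos: [0.5831, 0.1835, 0.0312]
tcp_rot: [-0.0, 0.045, 0.999, -0.0]
ft_force: [-0.3, 1.0, 0.1]
opening: 0.004
```

Run:
```python
from h import *
o=robot.observe();P=o["ee_pos"];d=P-O;print(P,d@u,d@v,o["ft_force"],o["opening"])
im=snap("side","s26.png"); cv2.imwrite('pics/s26z.png',cv2.resize(im[260:300,235:292,::-1],None,fx=13,fy=13,interpolation=2))
```

```text
[0.5831033  0.18349461 0.03122198] 0.058896253317710714 -0.0006725095799062279 [-0.2678154   0.9615718   0.05712843] 0.004154305174235948
```

View pics/s26z.png

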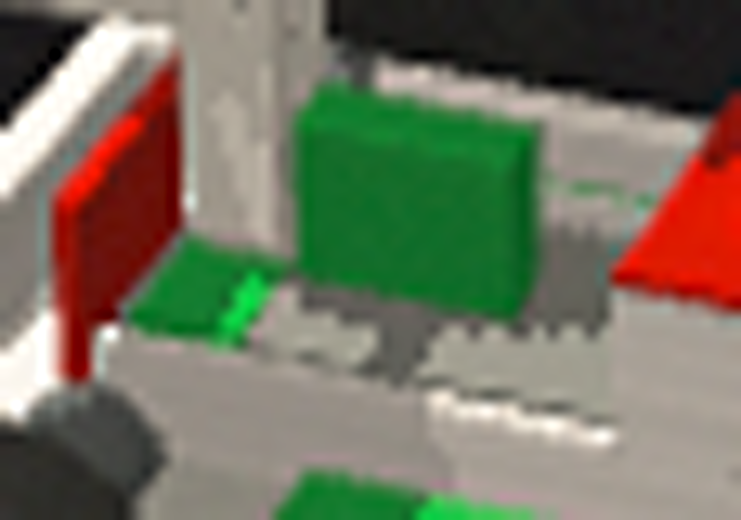

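Request:
carry_out:
  targets:
    - [[0, 0, -0.2, 0, 0], [0, 0, -0.4, 0, 0], [0, 0, -0.4, 0, 0]]

```text
time: 23.13
ee_pos: [0.5836, 0.1836, 0.0304]
tcp_rot: [0.0, 0.045, 0.999, 0.0]
ft_force: [-12.9, -3.6, 27.5]
opening: 0.008
```

Run:
```python
from h import *
o=robot.observe();P=o["ee_pos"];d=P-O;print(P,d@u,d@v,o["ft_force"],o["opening"])
im=snap("side","s27.png"); cv2.imwrite('pics/s27z.png',cv2.resize(im[260:300,235:292,::-1],None,fx=13,fy=13,interpolation=2))
```

```text
[0.58358937 0.18360209 0.0304076 ] 0.059370842098449755 -0.0005222521507301255 [-12.87175363  -3.62181195  27.51718807] 0.007816680743332275
```

View pics/s27z.png

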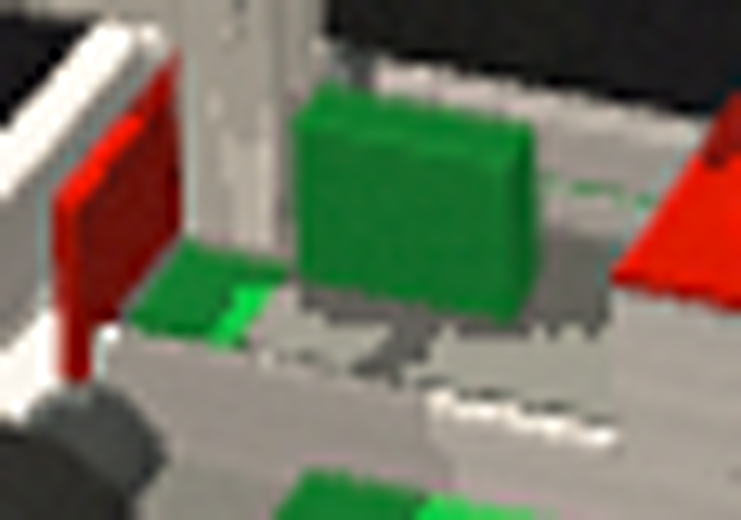

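Request:
carry_out:
  targets:
    - [[0, 0, 0.5, 0, 0], [0, 0, 2, 0, 0], [0, 0, 5, 0, 0], [-1, 0.1, 9, 0, 0], [-3, 0.3, 11, 0, 0], [-5, 0.5, 12, 0, 0], [-5, 0.5, 12, 0, 0]]

```text
time: 23.77
ee_pos: [0.5322, 0.1893, 0.1506]
tcp_rot: [0.002, 0.045, 0.999, 0.001]
ft_force: [1.1, 0.3, -0.1]
opening: 0.009
```

Run:
```python
from h import *
o=robot.observe();P=o["ee_pos"];d=P-O;print(P,d@u,d@v,o["ft_force"],o["opening"])
im=snap("side","s28.png"); cv2.imwrite('pics/s28z.png',cv2.resize(im[256:300,238:292,::-1],None,fx=14,fy=13.6,interpolation=2))
im=snap("wrist","w28.png"); 
L=[(a,b,.065) for a in (.076,-.027) for b in (.028,-.028)]+[(a,b,.101) for a in(.047,.003) for b in (.008,-.008)]
im=im[:,:,::-1].copy()
for q in L:
    x,y=px(C(*q),"wrist"); cv2.circle(im,(int(x),int(y)),2,(255,0,255),-1)
cv2.imwrite("pics/w28o.png",im)
```

```text
[0.53217673 0.18928976 0.1506417 ] 0.007656137157352628 0.0005726118517178104 [ 1.1049307   0.33456667 -0.13382288] 0.009263624865568969
```

View pics/s28z.png

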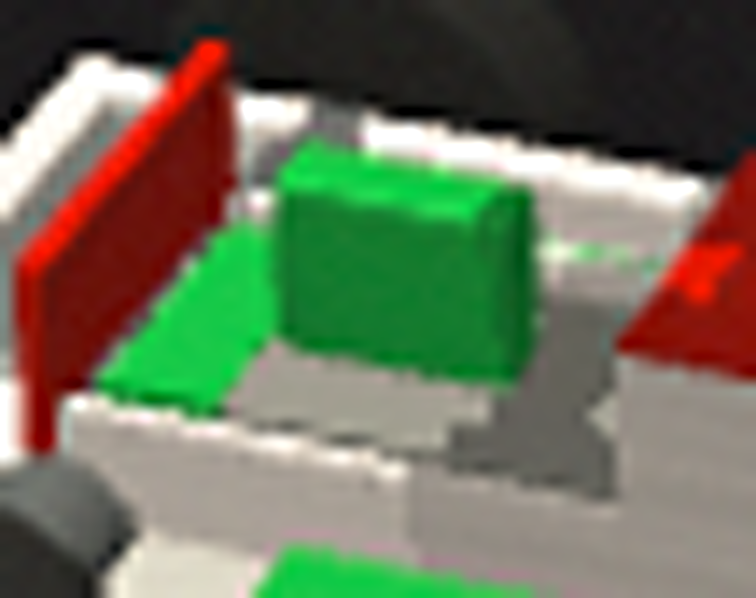

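View pics/w28o.png

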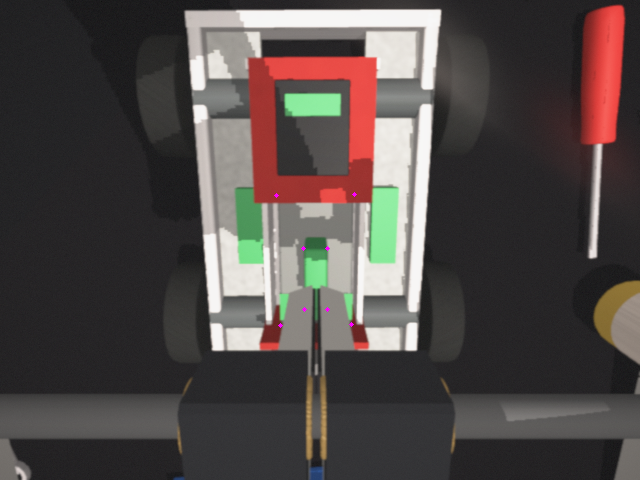

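Run:
```python
from fit import *
g=lambda x,y:np.array([x/14+238-.46,y/13.6+256-.46])
obs=[((.15,.028,.04),g(95,382)),((.15,-.028,.04),g(225,225)),((.122,.008,.076),g(280,190)),((.122,-.008,.076),g(312,145)),((.078,-.008,.076),g(537,190)),((.078,.008,.04),g(510,385)),((.078,.008,.076),g(500,218)),((.122,.008,.04),g(283,340))]
f=lambda q:np.concatenate([px(corners(q[:3],q[3])(*c),"side")-o for c,o in obs])
r=least_squares(lambda p:f([*p,0]),[-.07,.03,.05])
x,z,t=r.x[:3]; print(r.x.round(4),np.degrees(t),np.abs(r.fun).max(),"tail",x+.15*np.cos(t),z+.15*np.sin(t)-.025)
P=C(-.02,0,0); print(robot.observe()["ee_pos"])
```

```text
[-0.0776  0.0254 -0.0305] -1.7490621307161494 1.0081840860794387 tail 0.07233680457756697 -0.004204391968847379
[0.53338679 0.18866083 0.14801179]
```

Request:
carry_out:
  targets:
    - [[-2, 0.2, 4, 0, 0], [-4, 0.4, 8, 0, 0], [-7, 0.6, 8, 0, 0], [-10, 0.8, 8, 0, 0], [-12, 0.8, 8, 0, 0], [-12, 0.8, 8, 0, 0], [-12, 0.8, 8, 0, 0]]

```text
time: 24.45
ee_pos: [0.4136, 0.1966, 0.2274]
tcp_rot: [-0.0, 0.045, 0.999, -0.0]
ft_force: [-0.1, -0.3, 0.4]
opening: 0.005
```

Run:
```python
from h import *
o=robot.observe();print(o["time"],o["ee_pos"])
im=snap("wrist","w29.png").copy(); raw=im[:,:,::-1].copy(); im=raw.copy()
for t in ["pack_center","pack_tab","tail_wall","bridge_lip","chassis"]:
  for n in ["wrist"]:
    print(t,[(round(q["conf"],2),[round(float((w(q["position"],n)-O)@e)*1e3,1) for e in (u,v,k)]) for q in robot.mark_of(t,n)[:2]])
cv2.imwrite("pics/w29z.png",cv2.resize(raw[200:400,200:440],None,fx=3,fy=3,interpolation=2))
s=snap("side","s29.png");
```

```text
24.45 [0.41360564 0.19659194 0.22740886]
pack_center []
pack_tab [(0.52, [26.1, -2.9, 83.8])]
tail_wall []
bridge_lip []
chassis []
```

View pics/w29.png

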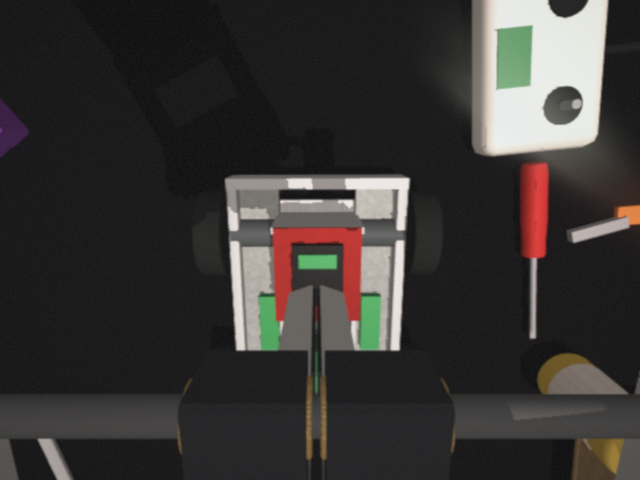

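View pics/s29.png

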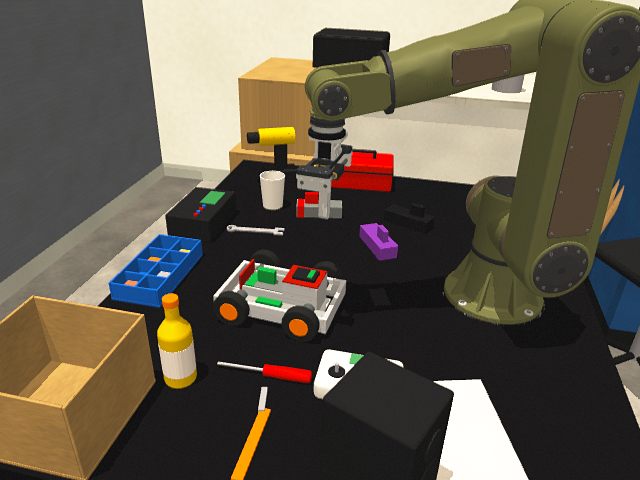

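Request:
carry_out:
  targets:
    - [[2, -0.2, 0, 0, 0.8], [5, -0.4, 0, 0, 0.8], [8, -0.6, 0, 0, 0.8], [11, -0.9, -2, 0, 0.8], [12, -1, -4, 0, 0.8], [12, -1, -6, 0, 0.8], [12, -1, -6, 0, 0.8], [12, -1, -6, 0, 0.8], [12, -1, -6, 0, 0.8], [12, -1, -6, 0, 0.8]]

```text
time: 25.63
ee_pos: [0.5338, 0.1868, 0.1695]
tcp_rot: [0.001, 0.045, 0.999, 0.0]
ft_force: [0.3, -0.5, 0.3]
opening: 0.678
```

Run:
```python
from h import *
o=robot.observe();print(o["time"],o["ee_pos"])
raw=snap("wrist","w30.png")[:,:,::-1]
cv2.imwrite("pics/w30z.png",cv2.resize(raw[170:370,230:400],None,fx=4,fy=3,interpolation=2))
cv2.imwrite("pics/w30z.png",cv2.resize(raw[190:340,230:400],None,fx=4,fy=4,interpolation=2))
```

```text
25.6333 [0.53375774 0.18682915 0.16946029]
```

View pics/w30z.png

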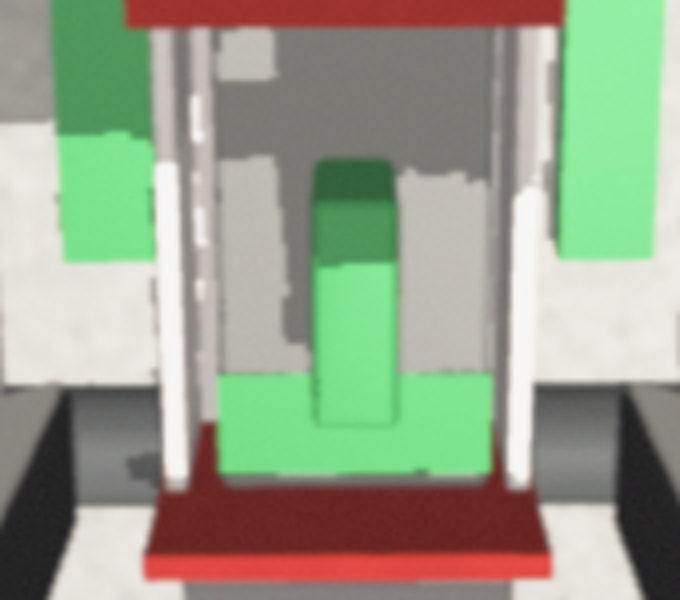

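Run:
```python
from fit import *
g=lambda x,y:np.array([x/4+230-.37,y/4+190-.37])
obs=[((.15,.028,.04),g(221,487)),((.15,-.028,.04),g(491,487)),((.122,.008,.076),g(315,425)),((.122,-.008,.076),g(397,425)),((.078,.008,.076),g(313,202)),((.078,-.008,.076),g(396,200)),((.078,.008,.04),g(318,160)),((.078,-.008,.04),g(390,160)),((.102,.028,.04),g(217,27+0)) ]
obs=obs[:8]
# reference: side wall ends at tail wall
print("wall ends pred",px(C(.076,.034,.065),"wrist"),px(C(.076,-.034,.065),"wrist"),"seen",g(187,490),g(508,490))
print("wall top",px(C(.076,.034,.095),"wrist"),"seen",g(150,555))
print("lip",px(C(-.027,.0,.102),"wrist"),"seen",g(345,27))
f=lambda q:np.concatenate([px(corners(q[:3],q[3])(*c),"wrist")-o for c,o in obs])
r=least_squares(f,[-.07,.03,.0,0]); x,z,t,l=r.x
print(r.x.round(4),np.degrees(t),np.abs(r.fun).max(),"tail",x+.15*np.cos(t),z+.15*np.sin(t)-.025)
```

```text
wall ends pred [358.30297774 312.74623267] [277.46292033 312.96210606] seen [276.38 312.13] [356.63 312.13]
wall top [362.20871164 329.07503139] seen [267.13 328.38]
lip [317.9504032  197.30590825] seen [315.88 196.38]
[ 0.0309 -0.2728  0.1996  0.002 ] 11.436462011529452 52.21585899316642 tail 0.1778891012856097 -0.2680805756892397
```

Run:
```python
from fit import *
g=lambda x,y:np.array([x/4+230-.37,y/4+190-.37])
obs=[((.15,-.028,.04),g(221,487)),((.15,.028,.04),g(491,487)),((.122,-.008,.076),g(315,425)),((.122,.008,.076),g(397,425)),((.078,-.008,.076),g(313,202)),((.078,.008,.076),g(396,200)),((.078,-.008,.04),g(318,160)),((.078,.008,.04),g(390,160))]
f=lambda q:np.concatenate([px(corners(q[:3],q[3])(*c),"wrist")-o for c,o in obs])
r=least_squares(f,[-.07,.03,.0,0]); x,z,t,l=r.x
print(r.x.round(4),np.degrees(t),np.abs(r.fun).max(),"tail",x+.15*np.cos(t),z+.15*np.sin(t)-.025)
print(f([-.074,.025,0,0]).reshape(-1,2).round(1).tolist())
```

```text
[-0.071   0.0145  0.018   0.0004] 1.0321357078121778 1.5393466214213731 tail 0.07897405146915844 -0.0078029868472765974
[[-0.3, 1.6], [-1.2, 1.4], [-1.1, 2.5], [0.0, 2.5], [-1.2, 0.5], [0.6, 1.0], [-1.4, -0.3], [0.7, -0.3]]
```

Run:
```python
from rig import robot
print(robot.observe()["ft_force"],robot.job_done(),robot.observe()["time"])
```

```text
the job is handed in; nothing more can be done
the job is handed in; nothing more can be done
```

The charged pack (green tab) is in the bay, lying flat on the floor with its tail against the red tail wall. I handed the job in at about 25.6 s with the gripper open and clear of everything.

**How it went**
- **Grasp:** The first two grasps closed above the tab. The real fingertips sit about 28 mm higher than the reported TCP, which the side and wrist cameras both showed. I lowered by that amount and the third grasp held.
- **Tipping:** The arm can't tilt the tool, so I pressed the pack's tail on the rear edge of the bridge to pivot it in the grip, to about 32° nose-down. Then I slid the nose in under the bridge against the contact.
- **Levelling:** The tail caught on the tail wall twice. I backed off, pushed further into the contact and lowered it again. After release the tail was still about 10 mm up, so I pressed it down with closed fingers until it met the floor.

**Last checks**
- **Home position:** In the wrist view the tail ends within about 1 mm of the wall's inner face. The case top is flush with the side walls, and the pack is centred in the bay.
- **Level:** The pose fits disagree slightly: +1.0° from the wrist camera and −1.7° from the side camera. They also put the tail 4–8 mm below the floor, which can't be right, so I take both as fit error around level.
- **Contact:** I couldn't see its travel under the bridge.
- **Forces:** The highest wrist force I read was about 40 N, while the tail was jammed. It went through the fingers onto the pack.
- **Bystanders:** In the last side view the wrench, cup, drink and driver looked where they started. The arm partly hid the spent pack there; what showed of it looked unmoved.

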